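# Pack the fittings and lock the cover on a metal box

## Robot

A 6-joint arm with a two-finger parallel gripper is mounted at the origin on the work surface. World frame = base frame: x ahead of the robot, y to its left, z up, the work surface at z = 0. Lengths are in m, angles in rad, forces in N, time in s.
With the tool pointing down it reaches from about 0.225 to 0.725 m from the base axis. Payload 3.1 kg.
Tool frame: the origin (TCP) lies between the finger pads; the fingertips stand 17 mm ahead of it and the grasp point (between the pads) lies 2 mm behind it (manip.nose_length is the distance from the TCP to the fingertips, in m); z points along the fingers, y is the line along which they close (so a half turn about z gives the same grasp; the last joint's range is limited). The gripper opens to 85 mm and grips with 20 to 120 N. Pads are 22 mm wide; open, the fingers measure 114 mm over their backs; the gripper's body (76 mm by 85 mm) begins 54 mm behind the grasp point. The pads swing forward as they close: fully open they stand 13 mm farther back than shut.
Start: joints at [1.046, 0.048, 0.099, 1.622, 0, 1.443], TCP at [0.203, 0.484, 0.248] pointing down, gripper open.
Joint ranges: [-2.91, 2.91], [-0.99, 1.94], [-1.21, 1.42], [-2.12, 2.29], [-1.49, 1.47], [-3.14, 3.14]. Speed limits (rad/s): [2.79, 2.79, 3.14, 3.14, 3.14, 3.14].

## Interface

Orientations are given as a unit quaternion [w, x, y, z].
In Python, from bench import manip gives the robot as it stands.
- The arm moves only by the tool carry_out, never from a script. Its argument "commands" is a list of rows, each an object with "claw": the finger opening in m, from 0 to 0.0854; "linear": the shift along the tool's x, y, z in m, a list of three; "spin": the turn about the tool's z in degrees. A call has 1 to 10 rows; each row is the pose to reach, as a shift and turn from the pose commanded when the call began, along the tool's axes at that moment; what a row does not reach only later rows make up. A row lasts 1/10 s, in which the tool goes at most 50 mm and 8.59 degrees, less where a joint would pass 70% of its speed; a pose out of reach is approached as far as the arm can. A call with a gripper value outside its range is refused whole. The fingers move at their own pace and stop on an object; the grip force is fixed at half the most. Time passes only in rows, so rows that repeat a pose let the fingers close. It gives the time, the measured TCP pose, the force, the opening and the grip force at its end, in the units of the state.
- manip.observe(): the state, without advancing time (a new reading comes with each control period).
- manip.read_camera(name): name is "side" or "top" or "wrist"; returns a dict with "frame" (420x560x3 uint8, red, green, blue), "fx", "fy", "cx", "cy" (pixels), "cam_to_world" (4x4, takes a point from camera to world coordinates). Camera axes: x right, y up, looking along -z (the intrinsics and any distortion apply to the point x, -y, -z); pixel columns grow to the right and rows downward; lengths in m; the calibration is good to about 2 mm. A picture is of the moment at which its call begins. There is no depth.
- manip.close_job(): hands the job in; it is judged then, once.
Trained networks look in a picture, given as the dict that the camera call returned (one of the last four; its "shot" number tells which), for a name from the list of things; names that differ only in an ending like _2 or _b are one class to them, and where a whole thing is asked for, a point or a joint stands for the part that bears it (a point fixed in the world has none). Each returns a list of dicts, best first, with "confidence" (0 to 1); they miss things now and then, are a little off and sometimes report something else, mostly with a low value. They report only what shows in the picture. A call takes as long as a camera call.
- manip.boxes_of(picture, target): "xy" ([column, row] in pixels, amid what is visible of it).
- manip.masks_of(picture, target): "pixels" (420x560 bool, what is visible of it) and "xy" ([column, row] in pixels, amid what is visible of it).
The state is a dict: "time": time; "joint_positions": joint angles; "qd": joint speeds; "effort": joint torques, N m; "eef_pos": TCP position; "tool_rot": TCP orientation; "force": force on the tool from outside, world axes, zero at the start; "moment": the same for the moment, N m; "gripper_width": finger opening in m; "grasp_force": force on a finger pad.
Only numpy, scipy, OpenCV 4.12 (cv2) and the standard library are available. Lean on these libraries where they do the work, as an engineer would, in place of code of your own. Each camera call takes 0.05 s, during which the arm holds its last target. There are 200 camera calls.

## Task

Put all the loose white conduit fittings from the mat into the steel box, then lay the flat aluminium cover plate from the wooden stand squarely on the box so that it covers the opening, and lock it by pushing in the stud at each end and turning it a quarter turn clockwise. The plate cannot be gripped where it lies, sunk between two strips: slide it until its end hangs well out of the open end of its lane and take it there by its long sides. Leave the screwdriver and the round junction box where they are.

Things in the scene. Friction and masses are not known exactly. Their poses are not given: they have to be found in the camera images.
- box: the open-topped galvanised steel box, fixed to the desk; origin at the centre of its underside on the desk, x along its length, z up. Outside 142 (x) x 58 (y) x 54 mm high, walls and floor 3 mm thick, so the inside is 136 x 52 mm and 51 mm deep. At each end a grey stud block 38 x 34 mm, 52 mm high, centred 91 mm from the box's centre
- riser_top (a point): the centre of the top face of the low wooden stand, fixed; top face 110 mm (its x) x 240 mm (its y), level, 70 mm above the desk. Along its y runs a flat lane 70 mm wide, the whole 240 mm, between two strips 12 mm wide and 8 mm high; both ends of the lane are open and end at the stand's edges
- plate_mid (a point): the aluminium cover plate, a plain loose rectangle 150 mm (its x) x 66 mm (its y), 2.5 mm thick, about 90 g; the point is its centre, half-way through its thickness. It starts flat in the stand's lane, its x along the lane, with 2 mm of play to the strip at each side; lane and plate are smooth, friction about 0.3. Two small dark flush screw marks are on its top. Seated on the box, its centre is over the box's centre and its underside is 54 mm above the desk
- stud_a_wing (a point): the black wing (thumb grip) of the stud at the +x end of the box: 9 mm thick (this frame's x), 34 long (y), 26 high (z). The point is its centre, on the turning axis, 81 mm above the desk while the stud is out; it moves with the stud. A 4 mm thick cam nose reaches 27 mm along -y, 15 mm below the point. Unlocked the wing lies across the box; locked, along it, the nose over the plate
- stud_a_push (a joint): how far that stud is pushed in (down), m: 0 out, 0.007 fully in; the spring resists with 2.4 to 6.6 N. A bayonet: it cannot turn until it is 0.005 in, and once turned it comes back up only to 0.005 and stays there
- stud_a_turn (a joint): turn of that stud, rad: 0 unlocked, pi/2 locked (its stop), growing clockwise seen from above; light friction, it stays where it is left
- stud_b_wing (a point): the black wing (thumb grip) of the stud at the -x end of the box: 9 mm thick (this frame's x), 34 long (y), 26 high (z). The point is its centre, on the turning axis, 81 mm above the desk while the stud is out; it moves with the stud. A 4 mm thick cam nose reaches 27 mm along -y, 15 mm below the point. Unlocked the wing lies across the box; locked, along it, the nose over the plate
- stud_b_push (a joint): how far that stud is pushed in (down), m: 0 out, 0.007 fully in; the spring resists with 2.4 to 6.6 N. A bayonet: it cannot turn until it is 0.005 in, and once turned it comes back up only to 0.005 and stays there
- stud_b_turn (a joint): turn of that stud, rad: 0 unlocked, pi/2 locked (its stop), growing clockwise seen from above; light friction, it stays where it is left
- saddle_1_mid (a point): a loose white PVC conduit saddle: foot 40 (its x) x 18 (its y) x 5 mm with a block-like arch 26 x 18 mm on it, 27 mm high in all, 20 g; the point is its centre, 13.5 mm above its underside; its z is up while it stands on its foot. May be absent
- saddle_2_mid (a point): a loose white PVC conduit saddle: foot 40 (its x) x 18 (its y) x 5 mm with a block-like arch 26 x 18 mm on it, 27 mm high in all, 20 g; the point is its centre, 13.5 mm above its underside; its z is up while it stands on its foot. May be absent
- saddle_3_mid (a point): a loose white PVC conduit saddle: foot 40 (its x) x 18 (its y) x 5 mm with a block-like arch 26 x 18 mm on it, 27 mm high in all, 20 g; the point is its centre, 13.5 mm above its underside; its z is up while it stands on its foot. May be absent
- adaptor_1_mid (a point): a loose white PVC conduit adaptor: square flange 26 x 26 x 6 mm with an upright round spigot 22 mm across, 30 mm high in all, 20 g; the point is its centre, 15 mm above its underside; its z is up while it stands on its flange. May be absent
- adaptor_2_mid (a point): a loose white PVC conduit adaptor: square flange 26 x 26 x 6 mm with an upright round spigot 22 mm across, 30 mm high in all, 20 g; the point is its centre, 15 mm above its underside; its z is up while it stands on its flange. May be absent
- screwdriver: bystander: a screwdriver with an orange handle lying on the desk beyond the work, about 195 mm long and 26 mm high; origin under its middle
- junction_box: bystander: a round white open junction box 64 mm across and 32 mm high with three spouts, standing on the desk beyond the work; origin at the centre of its underside

How it is judged:
On the way, in this order (a step that is already met when the one before it is completed fails the run):
1. all the fittings are in the box, below its rim (x of saddle_1_mid in the frame of box between -0.068 and 0.068 m and y of saddle_1_mid in the frame of box between -0.026 and 0.026 m and z of saddle_1_mid in the frame of box between 0.003 and 0.05 m and x of saddle_2_mid in the frame of box between -0.068 and 0.068 m and y of saddle_2_mid in the frame of box between -0.026 and 0.026 m and z of saddle_2_mid in the frame of box between 0.003 and 0.05 m and x of saddle_3_mid in the frame of box between -0.068 and 0.068 m and y of saddle_3_mid in the frame of box between -0.026 and 0.026 m and z of saddle_3_mid in the frame of box between 0.003 and 0.05 m and x of adaptor_1_mid in the frame of box between -0.068 and 0.068 m and y of adaptor_1_mid in the frame of box between -0.026 and 0.026 m and z of adaptor_1_mid in the frame of box between 0.003 and 0.05 m and x of adaptor_2_mid in the frame of box between -0.068 and 0.068 m and y of adaptor_2_mid in the frame of box between -0.026 and 0.026 m and z of adaptor_2_mid in the frame of box between 0.003 and 0.05 m), for 0.2 s.
2. the cover plate lies squarely on the box, the studs not yet locked (x of plate_mid in the frame of box between -0.006 and 0.006 m and y of plate_mid in the frame of box between -0.006 and 0.006 m and z of plate_mid in the frame of box between 0.0532 and 0.0572 m and angle between the x axis of plate_mid and the x axis of box, either way round below 0.07 rad and angle between the z axis of plate_mid and the z axis of box, either way round below 0.03 rad and value of joint each of stud_a_turn, stud_b_turn below 1 rad), for 0.2 s.
At the end, for the whole second after the job is handed in: Every fitting present is inside the box below its rim; the plate lies flat on the rim, its centre within 6 mm of the box's along each box axis and its length within 4 degrees of the box's; both studs are pushed in (held at least 3.5 mm down) and turned at least 1.3 rad (all of step 1 and x of plate_mid in the frame of box between -0.006 and 0.006 m and y of plate_mid in the frame of box between -0.006 and 0.006 m and z of plate_mid in the frame of box between 0.0532 and 0.0572 m and angle between the x axis of plate_mid and the x axis of box, either way round below 0.07 rad and angle between the z axis of plate_mid and the z axis of box, either way round below 0.03 rad and value of joint each of stud_a_push, stud_b_push above 0.0035 m and value of joint each of stud_a_turn, stud_b_turn above 1.3 rad and linear speed of plate below 0.02 m/s); the robot touches nothing.
It fails at once if the screwdriver or the junction box is moved by more than 3 cm (distance of any of screwdriver, junction_box from where it was at the start of the episode above 0.03 m).
Of saddle_1, saddle_2, saddle_3, adaptor_1, adaptor_2 only 3 to 5 are there at a start; the rules pass over those that are not, and their reading is None.
At some moment in a run one of saddle_1, saddle_2, saddle_3, adaptor_1, adaptor_2 may be knocked a few centimetres aside while the robot is not near it.
It also fails if it takes over 210 s, if anything falls off the work surface, if the arm or the gripper's body presses on something with over 40 N, if the wrist force passes 120 N, or if a joint passes its speed limit or range.

## Working session

There is one attempt and no reset: what is moved stays moved. The work goes in short steps, Python scripts to look and compute and a tool call to move; the robot and the scene stay as the last step left them, time stands still between calls to the robot, and variables do not carry over. Pictures are saved under pics/ and viewed, at most 18 in all, crops included, and the job is handed in when it is done.

Besides the shell and the picture viewer there is one more tool, called after "Call:" as name([rows], argument=value, ...), one row to a line, values as JSON. carry_out: Moves the arm, as the interface text tells. Its arguments: {"type":"object","properties":{"commands":{"type":"array","items":{"type":"object","properties":{"claw":{"type":"number"},"linear":{"type":"array","items":{"type":"number"}},"spin":{"type":"number"}}}}},"required":["commands"]}

```bash
mkdir -p pics; ls; python3 - <<'E'
from bench import manip
import cv2
s=manip.observe();print(s)
for n in ("top","side"):
    p=manip.read_camera(n);cv2.imwrite(f"pics/{n}0.png",p["frame"][:,:,::-1])
    print(n,p["fx"],p["fy"],p["cx"],p["cy"],p["cam_to_world"].round(3).tolist() if hasattr(p["cam_to_world"],'round') else p["cam_to_world"],[k for k in p])
    for t in ["box","plate_mid","stud_a_wing","saddle_1_mid","adaptor_1_mid","screwdriver","junction_box","riser_top"]:
        try:
            for d in manip.boxes_of(p,t): print(t,round(d["confidence"],2),d["xy"])
        except Exception as e: print(t,e)
E
```

```text
pics
{'time': 0.0, 'joint_positions': array([1.04616750e+00, 4.87712616e-02, 9.75639612e-02, 1.62201884e+00,
       1.67282028e-05, 1.44302375e+00]), 'qd': array([-0.00102982,  0.00088175,  0.00035954,  0.0010246 , -0.00057237,
        0.00132518]), 'effort': array([-1.22246374e-04, -3.38786566e+01,  3.20012712e+01,  2.05788016e-02,
       -2.32981274e-04,  4.86471663e-06]), 'eef_pos': array([0.20261983, 0.48368624, 0.24708949]), 'tool_rot': array([-3.97234654e-04,  1.97128407e-01,  9.80376925e-01, -1.14815783e-03]), 'force': array([ 0.7790909 , -0.66570326, -0.21949004]), 'moment': array([-0.0061424 ,  0.00137957, -0.02081359]), 'grasp_force': 0.0, 'gripper_width': 0.0851389968891714}
top 403.15101725279845 403.15101725279845 279.6748177764984 210.86185497748707 [[0.018, 0.994, -0.107, 0.501], [-1.0, 0.017, -0.006, -0.003], [-0.004, 0.107, 0.994, 0.97], [0.0, 0.0, 0.0, 1.0]] ['frame', 'fx', 'fy', 'cx', 'cy', 'cam_to_world', 'shot']
box 0.67 [403.8, 273.8]
plate_mid 0.6 [154.8, 273.6]
stud_a_wing 0.69 [413.3, 230.4]
saddle_1_mid 0.68 [402.7, 316.0]
saddle_1_mid 0.41 [246.3, 216.2]
saddle_1_mid 0.24 [234.9, 129.0]
screwdriver 0.75 [231.0, 134.3]
junction_box 0.81 [319.6, 140.8]
riser_top 0.75 [151.3, 259.7]
side 516.6204542133578 516.6204542133578 283.2849120338024 203.76660699148178 [[0.975, 0.142, -0.172, 0.414], [-0.222, 0.567, -0.793, -0.839], [-0.015, 0.811, 0.584, 0.677], [0.0, 0.0, 0.0, 1.0]] ['frame', 'fx', 'fy', 'cx', 'cy', 'cam_to_world', 'shot']
box 0.85 [241.7, 328.8]
box 0.59 [199.9, 148.5]
plate_mid 0.85 [201.1, 146.1]
plate_mid 0.45 [299.3, 303.9]
stud_a_wing 0.51 [299.2, 302.4]
saddle_1_mid 0.67 [270.4, 201.7]
adaptor_1_mid 0.45 [236.0, 218.0]
screwdriver 0.95 [359.2, 179.0]
screwdriver 0.57 [298.0, 304.1]
junction_box 0.61 [376.8, 233.0]
riser_top 0.61 [204.7, 162.4]
riser_top 0.48 [198.0, 144.5]
```

View pics/top0.png

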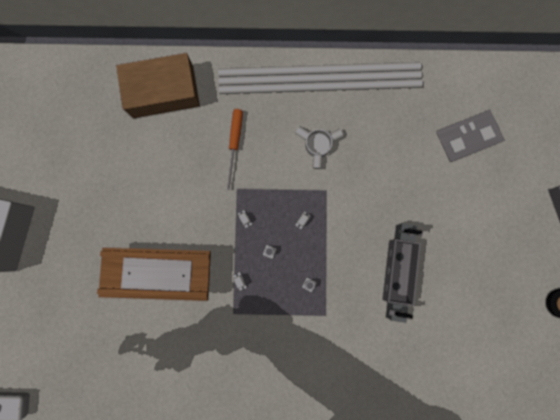

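View pics/side0.png

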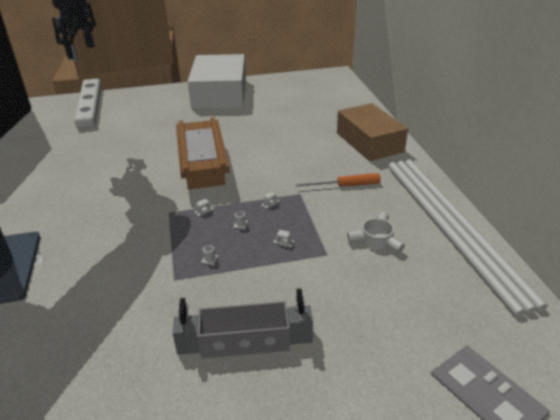

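Top view: mat with three saddles at (245,218), (303,220), (239,281) and two adaptors at (270,251), (309,285). The box is at (403,273) and the plate on its stand at (155,273). The screwdriver and junction box are beyond the mat, at row ~140.

```bash
cat > h.py <<'E'
import numpy as np, cv2
from bench import manip
from scipy.spatial.transform import Rotation as R
def ray(p,uv):
    M=np.array(p["cam_to_world"]); d=np.array([(uv[0]-p["cx"])/p["fx"],-(uv[1]-p["cy"])/p["fy"],-1.])
    return M[:3,3],M[:3,:3]@d
def w(p,uv,z):
    o,d=ray(p,uv); return o+d*(z-o[2])/d[2]
def px(p,P):
    M=np.array(p["cam_to_world"]); q=np.linalg.inv(M)@np.append(P,1)
    return np.array([p["cx"]+p["fx"]*q[0]/-q[2],p["cy"]-p["fy"]*q[1]/-q[2]])
def tool():
    s=manip.observe(); q=s["tool_rot"]; r=R.from_quat([q[1],q[2],q[3],q[0]]).as_matrix()
    return s["eef_pos"],r,s
def to(P,yaw=None):
    """shift in tool axes to reach world P; spin so that tool y axis points at yaw deg (mod 180)"""
    t,r,s=tool(); d=r.T@(np.array(P)-t); y=np.degrees(np.arctan2(r[1,1],r[0,1]))
    o=f"lin {d.round(4).tolist()} ty_yaw {y:.1f} j6 {s['joint_positions'][5]:.2f}"
    if yaw is not None:
        a=-(yaw-y); a=(a+90)%180-90; o+=f" spin {a:.1f}"   # tool z down: spin + = clockwise from above
    print(o)
def shot(n,name,scale=1,crop=None):
    p=manip.read_camera(n); f=p["frame"]
    if crop: f=f[crop[1]:crop[3],crop[0]:crop[2]]
    cv2.imwrite(f"pics/{name}.png",cv2.resize(f[:,:,::-1],None,fx=scale,fy=scale,interpolation=cv2.INTER_CUBIC)); return p
E
python3 - <<'E'
from h import *
p=shot("top","top1",3,(215,170,435,330))
for n,uv,z in [("sad1",(245,218),.0135),("sad2",(303,220),.0135),("sad3",(239,281),.0135),("ad1",(270,251),.015),("ad2",(309,285),.015),("box",(403,273),.054),("st far",(413,230),.09),("plate",(155,274),.072),("pm1",(129,272),.072),("pm2",(183,276),.072)]: print(n,w(p,uv,z).round(3))
p=manip.read_camera("wrist");t,r,s=tool()
M=np.array(p["cam_to_world"]);print(t,r.round(3).tolist(),(r.T@(M[:3,3]-t)).round(4),(r.T@M[:3,:3]).round(3).tolist(),p["fx"],p["cx"],p["cy"])
to([0.44,0,0.33],90)
E
```

```text
sad1 [0.586 0.084 0.013]
sad2 [ 0.583 -0.054  0.013]
sad3 [0.437 0.094 0.013]
ad1 [0.508 0.023 0.015]
ad2 [ 0.431 -0.069  0.015]
box [ 0.464 -0.277  0.054]
st far [ 0.559 -0.29   0.09 ]
plate [0.453 0.274 0.072]
pm1 [0.456 0.332 0.072]
pm2 [0.45  0.212 0.072]
[0.2028918  0.48420687 0.24833587] [[-0.922, 0.386, -0.0], [0.386, 0.922, 0.0], [0.0, 0.0, -1.0]] [ 0.0786  0.0002 -0.1249] [[-0.001, 0.952, 0.305], [1.0, 0.001, 0.0], [-0.0, 0.305, -0.952]] 357.26460339031115 281.02870217636377 212.58912228951277
lin [-0.4058, -0.355, -0.0817] ty_yaw 67.3 j6 1.44 spin -22.7
```

View pics/top1.png

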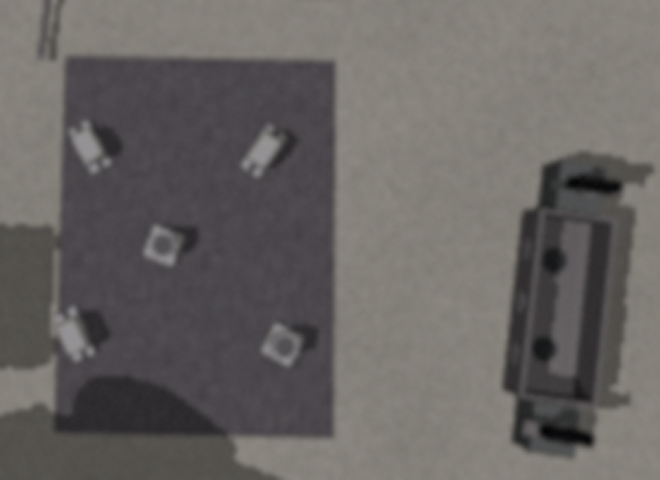

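Zoomed crop: the two dark wings are at (594,184) and (565,435) in the crop, the box is upright between them, and both adaptors and all three saddles are standing. Next I take a wrist view of the mat.

```bash
python3 -c "
from h import *
to([0.46,0.01,0.33],90)"
```

```text
lin [-0.4204, -0.338, -0.0817] ty_yaw 67.3 j6 1.44 spin -22.7
```

Call:
carry_out([
  {"linear": [-0.42,-0.338,-0.08],"spin": -22.7,"claw": 0.085},
  {"linear": [-0.42,-0.338,-0.08],"spin": -22.7,"claw": 0.085},
  {"linear": [-0.42,-0.338,-0.08],"spin": -22.7,"claw": 0.085},
  {"linear": [-0.42,-0.338,-0.08],"spin": -22.7,"claw": 0.085},
  {"linear": [-0.42,-0.338,-0.08],"spin": -22.7,"claw": 0.085},
  {"linear": [-0.42,-0.338,-0.08],"spin": -22.7,"claw": 0.085},
  {"linear": [-0.42,-0.338,-0.08],"spin": -22.7,"claw": 0.085},
  {"linear": [-0.42,-0.338,-0.08],"spin": -22.7,"claw": 0.085},
  {"linear": [-0.42,-0.338,-0.08],"spin": -22.7,"claw": 0.085},
  {"linear": [-0.42,-0.338,-0.08],"spin": -22.7,"claw": 0.085},
])

```text
time: 2.0
eef_pos: [0.435, 0.055, 0.3211]
tool_rot: [0.001, 0.0, 1.0, 0.0]
force: [1.1, 1.0, -0.2]
gripper_width: 0.0851
grasp_force: 0.0
```

Call:
carry_out([
  {"linear": [0,0,0],"spin": 0,"claw": 0.06},
  {"linear": [0,0,0],"spin": 0,"claw": 0.06},
])

```text
time: 2.2
eef_pos: [0.4347, 0.0559, 0.3204]
tool_rot: [-0.0, 0.002, 1.0, 0.0]
force: [-0.6, 1.0, -0.4]
gripper_width: 0.0604
grasp_force: 0.0
```

```bash
python3 - <<'E'
from h import *
p=shot("wrist","w0")
print(tool()[0],tool()[1].round(2).tolist())
for t in ["saddle_1_mid","adaptor_1_mid"]:
    for d in manip.masks_of(p,t):
        m=d["pixels"].astype(np.uint8); r=cv2.minAreaRect(cv2.findNonZero(m)); print(t,round(d["confidence"],2),d["xy"],m.sum(),[np.round(a,1) for a in r],w(p,d["xy"],.014).round(4))
E
```

```text
[0.43417955 0.05689983 0.32034495] [[-1.0, 0.0, -0.0], [0.0, 1.0, 0.0], [0.0, 0.0, -1.0]]
saddle_1_mid 0.85 [305.5, 273.8] 427 [array([304.3, 274.1]), array([29.1, 16.5]), np.float64(63.4)] [0.5803 0.0885 0.014 ]
adaptor_1_mid 0.91 [260.7, 220.6] 449 [array([258.6, 221.3]), array([20.1, 25.3]), np.float64(23.2)] [0.5046 0.0301 0.014 ]
adaptor_1_mid 0.32 [18.3, 197.5] 7240 [array([ 23.5, 192.5]), array([187.,  47.]), np.float64(90.0)] [ 0.4726 -0.2723  0.014 ]
```

View pics/w0.png

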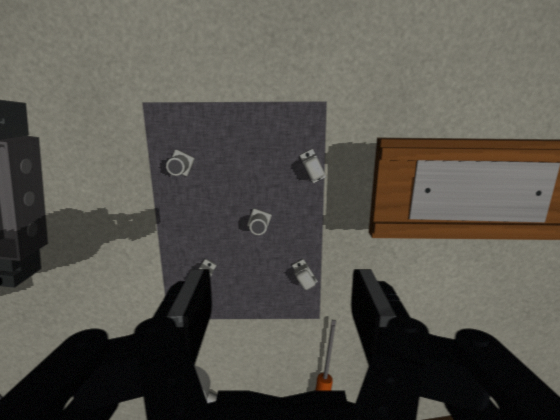

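Wrist view: adaptors at (179,163) and (259,222); saddles at (312,166), (305,274), and one half hidden at (207,266). The stand and plate are at (485,190) with marks at (428,190) and (539,193). I'll fit model silhouettes to get pose and yaw.

```bash
cat >> h.py <<'E'
from scipy.optimize import minimize
def bx(lx,ly,z0,z1,ox=0,oy=0): return np.array([[ox+a*lx/2,oy+b*ly/2,c] for a in(-1,1) for b in(-1,1) for c in(z0,z1)])
a_=np.linspace(0,2*np.pi,24)[:-1]
MOD={"s":[bx(.04,.018,0,.005),bx(.026,.018,0,.027)],
 "a":[bx(.026,.026,0,.006),np.array([[.011*np.cos(t),.011*np.sin(t),z] for t in a_ for z in(0,.03)])]}
def sil(p,k,x,y,th,win,S=4,zb=0):
    m=np.zeros((win[3]*S,win[2]*S),np.uint8); M=np.linalg.inv(np.array(p["cam_to_world"])); c,s=np.cos(th),np.sin(th)
    for V in MOD[k]:
        P=np.c_[c*V[:,0]-s*V[:,1]+x,s*V[:,0]+c*V[:,1]+y,V[:,2]+zb,np.ones(len(V))]@M.T
        uv=np.c_[p["cx"]-p["fx"]*P[:,0]/P[:,2],p["cy"]+p["fy"]*P[:,1]/P[:,2]]
        cv2.fillConvexPoly(m,cv2.convexHull(np.round(((uv-win[:2]+.5)*S-.5)*16).astype(np.int32)),255,shift=4)
    return cv2.resize(m,(win[2],win[3]),interpolation=cv2.INTER_AREA)/255.
def fit(p,k,P,half=28,zb=0,mask=None):
    """P world guess -> x,y,yaw deg, score"""
    u=px(p,[P[0],P[1],zb+.01]).round().astype(int); win=np.array([max(0,u[0]-half),max(0,u[1]-half),2*half,2*half])
    g=p["frame"][win[1]:win[1]+2*half,win[0]:win[0]+2*half].astype(float).max(2); win[2:]=g.shape[1],g.shape[0]
    lo,hi=np.median(g),np.percentile(g,97); T=np.clip((g-lo-.15*(hi-lo))/(.45*(hi-lo)),0,1)
    n,l=cv2.connectedComponents((T>.3).astype(np.uint8)); T=T*np.isin(l,[l[half-4:half+4,half-4:half+4].ravel()]) if mask is None else T
    f=lambda v:np.mean((cv2.GaussianBlur(sil(p,k,v[0]/1e3,v[1]/1e3,v[2]/20,win,zb=zb)-T,(0,0),1.))**2)
    best=None
    for t in np.radians(np.arange(0,180 if k=="s" else 90,22.5)):
        r=minimize(f,[P[0]*1e3,P[1]*1e3,t*20],method="Nelder-Mead",options=dict(initial_simplex=[[P[0]*1e3+i,P[1]*1e3+j,t*20+q] for i,j,q in[(0,0,0),(6,0,0),(0,6,0),(0,0,4)]]))
        if best is None or r.fun<best.fun: best=r
    v=best.x; return v[0]/1e3,v[1]/1e3,np.degrees(v[2]/20)%(180 if k=="s" else 90),best.fun/np.mean(T**2)
E
python3 - <<'E'
from h import *
p=manip.read_camera("wrist"); q=manip.read_camera("top")
for n,k,uv in [("s1","s",(305,274)),("s3","s",(312,166)),("a1","a",(259,222)),("a2","a",(178,163)),("s2","s",(207,266))]:
    P=w(p,uv,.012); print(n,P.round(3),"wrist",np.round(fit(p,k,P),4),"top",np.round(fit(q,k,P,14),4))
E
```

```text
s1 [0.581 0.091 0.012] wrist [ 0.5883  0.0898 10.4685  0.6323] top [ 0.5853  0.0882 29.1508  0.176 ]
s3 [0.434 0.096 0.012] wrist [ 0.4448  0.1023 31.4095  0.2848] top [ 0.4843  0.0743 58.6178  0.4924]
a1 [0.507 0.03  0.012] wrist [5.08000e-01 2.76000e-02 7.32095e+01 7.19300e-01] top [5.06900e-01 2.73000e-02 7.01965e+01 1.55900e-01]
a2 [ 0.43  -0.067  0.012] wrist [ 0.4316 -0.0685 61.406   0.6845] top [ 0.4311 -0.0687 62.3261  0.1017]
s2 [ 0.569 -0.041  0.012] wrist [ 5.582000e-01 -3.630000e-02  1.528868e+02  1.706800e+00] top [ 5.826000e-01 -5.120000e-02  1.480514e+02  6.750000e-02]
```

```bash
sed -i 's/T=np.clip((g-lo-.15\*(hi-lo))\/(.45\*(hi-lo)),0,1)/T=np.clip((g-lo-lw*(hi-lo))\/(.3*(hi-lo)),0,1)/; s/l\[half-4:half+4,half-4:half+4\].ravel()/np.setdiff1d(l[half-6:half+6,half-6:half+6],[0])/; s/def fit(p,k,P,half=28,/def fit(p,k,P,half=28,lw=.2,/' h.py
python3 - <<'E'
from h import *
p=manip.read_camera("wrist"); q=manip.read_camera("top")
for n,k,uv in [("s1","s",(305,274)),("s3","s",(312,166)),("a1","a",(259,222)),("a2","a",(178,163)),("s2","s",(207,266))]:
    P=w(p,uv,.012); print(n,"wrist",np.round(fit(p,k,P),4),"top",np.round(fit(q,k,P,14),4))
    if n in("s1","a1","s3"):
        u=px(p,P).astype(int); im=p["frame"][u[1]-28:u[1]+28,u[0]-28:u[0]+28,::-1]; cv2.imwrite(f"pics/c_{n}.png",cv2.resize(im,(260,260)))
cv2.imwrite("pics/c.png",np.hstack([cv2.imread(f"pics/c_{n}.png") for n in("s1","a1","s3")]))
E
```

```text
s1 wrist [ 0.5888  0.0898 10.4075  0.6227] top [ 0.5853  0.0884 28.2532  0.1572]
s3 wrist [ 0.4449  0.1024 32.5898  0.2851] top [ 0.4565  0.1097 91.1531  0.2843]
a1 wrist [5.08200e-01 2.75000e-02 7.31767e+01 7.19800e-01] top [5.06700e-01 2.72000e-02 6.92445e+01 1.45500e-01]
a2 wrist [ 0.4317 -0.0685 63.0056  0.6747] top [ 0.431  -0.0687 60.6386  0.1028]
s2 wrist [ 5.628000e-01 -3.920000e-02  1.523117e+02  2.011100e+00] top [ 5.831000e-01 -5.120000e-02  1.484618e+02  5.700000e-02]
```

View pics/c.png

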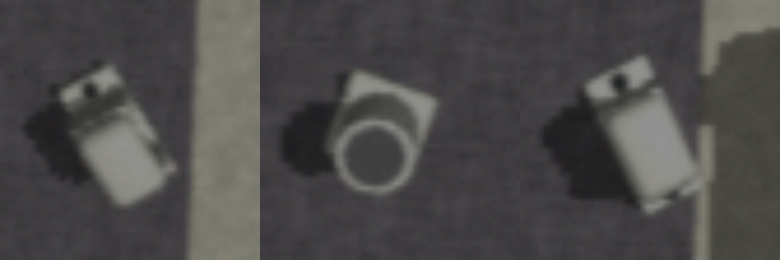

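```bash
cat >> h.py <<'E'
def plan(wps,start=None):
    """wps: (x,y,z,yaw|None) world; prints shift+spin of each from the previous one"""
    t,r,s=tool(); t=np.array(t)
    y=np.degrees(np.arctan2(r[1,1],r[0,1])); j6=np.degrees(s['joint_positions'][5])
    for k in wps:
        a=np.radians(y); R_=np.array([[-np.sin(a)*-1*-1,np.cos(a),0],[np.cos(a),np.sin(a),0],[0,0,-1]])
        # tool y=(cos,sin,0), z=(0,0,-1), x=y cross z
        Y=np.array([np.cos(a),np.sin(a),0]);Z=np.array([0,0,-1.]);R_=np.c_[np.cross(Y,Z),Y,Z]
        P=np.array(k[:3]); d=R_.T@(P-t); sp=0 if k[3] is None else (-(k[3]-y)+90)%180-90
        print("lin",d.round(4).tolist(),"spin",round(sp,1),"rows>=",int(max(np.ceil(np.linalg.norm(d)/.04),np.ceil(abs(sp)/8.5))))
        t=P; y-=sp
    print("tool yaw now",round(np.degrees(np.arctan2(r[1,1],r[0,1])),1),"j6",j6.round(0))
E
python3 - <<'E'
from h import *
q=manip.read_camera("top")
A=w(q,(413,231.3),.094);B=w(q,(403.3,315),.094);print("studs",A,B,np.linalg.norm(A-B),(A+B)/2,np.degrees(np.arctan2(*(A-B)[1::-1])))
p=manip.read_camera("wrist"); print("s3 c",w(p,(312.4,169.2),.027))
c=(A+B)/2
plan([(.5855,.0885,.12,28.5),(.5855,.0885,.027,None),(.5855,.0885,.16,None),(c[0],c[1],.2,90)])
E
```

```text
studs [ 0.55585733 -0.28843461  0.094     ] [ 0.37767153 -0.26476018  0.094     ] 0.17975165223977918 [ 0.46676443 -0.27659739  0.094     ] -7.568205903134234
s3 c [0.43545462 0.09542196 0.027     ]
lin [-0.1515, 0.0306, 0.2005] spin 61.6 rows>= 8
lin [0.0, 0.0, 0.093] spin 0 rows>= 3
lin [0.0, 0.0, -0.133] spin 0 rows>= 4
lin [-0.2642, -0.2786, -0.04] spin -61.5 rows>= 10
tool yaw now 90.1 j6 -1.0
```

Call:
carry_out([
  {"linear": [-0.151,0.031,0.2],"spin": 61.5,"claw": 0.06},
  {"linear": [-0.151,0.031,0.2],"spin": 61.5,"claw": 0.06},
  {"linear": [-0.151,0.031,0.2],"spin": 61.5,"claw": 0.06},
  {"linear": [-0.151,0.031,0.2],"spin": 61.5,"claw": 0.06},
  {"linear": [-0.151,0.031,0.2],"spin": 61.5,"claw": 0.06},
  {"linear": [-0.151,0.031,0.2],"spin": 61.5,"claw": 0.06},
  {"linear": [-0.151,0.031,0.2],"spin": 61.5,"claw": 0.06},
  {"linear": [-0.151,0.031,0.2],"spin": 61.5,"claw": 0.06},
  {"linear": [-0.151,0.031,0.2],"spin": 61.5,"claw": 0.06},
  {"linear": [-0.151,0.031,0.2],"spin": 61.5,"claw": 0.06},
])

```text
time: 3.65
eef_pos: [0.5856, 0.0881, 0.1213]
tool_rot: [0.001, 0.511, 0.86, 0.0]
force: [-0.1, -0.1, 1.0]
gripper_width: 0.0603
grasp_force: 0.0
```

```bash
python3 - <<'E'
from h import *
p=shot("wrist","w1"); q=manip.read_camera("top")
for d in manip.masks_of(p,"saddle_1_mid"): print(d["confidence"],d["xy"],w(p,d["xy"],.018))
print(px(p,[.5855,.0885,.027]))
plan([(.5855,.0885,.027,28.5)])
E
```

```text
0.83 [279.0, 218.6] [0.58366099 0.08846244 0.018     ]
[281.4576161  224.27206703]
lin [0.0006, 0.0002, 0.0942] spin 0.0 rows>= 3
tool yaw now 28.5 j6 64.0
```

View pics/w1.png

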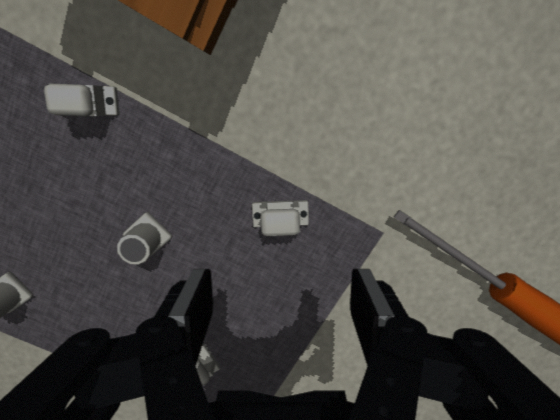

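The saddle sits at (280,220), aligned with the closing line and centred between the fingers. Grasp it.

Call:
carry_out([
  {"linear": [0.0,0,0.04],"spin": 0,"claw": 0.06},
  {"linear": [0.0,0,0.08],"spin": 0,"claw": 0.06},
  {"linear": [0.0,0,0.094],"spin": 0,"claw": 0.06},
  {"linear": [0.0,0,0.094],"spin": 0,"claw": 0.06},
  {"linear": [0.0,0,0.094],"spin": 0,"claw": 0.0},
  {"linear": [0.0,0,0.094],"spin": 0,"claw": 0.0},
  {"linear": [0.0,0,0.094],"spin": 0,"claw": 0.0},
  {"linear": [0.0,0,0.094],"spin": 0,"claw": 0.0},
  {"linear": [0.0,0,0.094],"spin": 0,"claw": 0.0},
  {"linear": [0.0,0,0.094],"spin": 0,"claw": 0.0},
])

```text
time: 4.8
eef_pos: [0.5878, 0.088, 0.0296]
tool_rot: [0.002, 0.512, 0.859, 0.002]
force: [-0.0, -0.1, 6.1]
gripper_width: 0.0244
grasp_force: 62.5
```

Call:
carry_out([
  {"linear": [0.0,0,-0.05],"spin": 0,"claw": 0.0},
  {"linear": [0.0,0,-0.1],"spin": 0,"claw": 0.0},
  {"linear": [0.0,0,-0.15],"spin": 0,"claw": 0.0},
  {"linear": [0.0,0,-0.2],"spin": 0,"claw": 0.0},
  {"linear": [0.0,0,-0.2],"spin": 0,"claw": 0.0},
])

```text
time: 5.3
eef_pos: [0.5896, 0.088, 0.2373]
tool_rot: [0.008, 0.511, 0.859, 0.005]
force: [0.3, 0.0, 0.6]
gripper_width: 0.0243
grasp_force: 61.7
```

```bash
python3 - <<'E'
from h import *
plan([(.44,-.25,.24,82.4)])
E
```

```text
lin [-0.2258, -0.2927, -0.0027] spin -53.9 rows>= 10
tool yaw now 28.5 j6 64.0
```

```bash
python3 - <<'E'
from h import *
plan([(.467,-.277,.24,-7.6)])
E
```

```text
lin [-0.2624, -0.2818, -0.0027] spin 36.1 rows>= 10
tool yaw now 28.5 j6 64.0
```

Call:
carry_out([
  {"linear": [-0.262,-0.282,0],"spin": 36,"claw": 0.0},
  {"linear": [-0.262,-0.282,0],"spin": 36,"claw": 0.0},
  {"linear": [-0.262,-0.282,0],"spin": 36,"claw": 0.0},
  {"linear": [-0.262,-0.282,0],"spin": 36,"claw": 0.0},
  {"linear": [-0.262,-0.282,0],"spin": 36,"claw": 0.0},
  {"linear": [-0.262,-0.282,0],"spin": 36,"claw": 0.0},
  {"linear": [-0.262,-0.282,0],"spin": 36,"claw": 0.0},
  {"linear": [-0.262,-0.282,0],"spin": 36,"claw": 0.0},
  {"linear": [-0.262,-0.282,0],"spin": 36,"claw": 0.0},
  {"linear": [-0.262,-0.282,0],"spin": 36,"claw": 0.0},
])

```text
time: 6.3
eef_pos: [0.4619, -0.2773, 0.2262]
tool_rot: [-0.0, 0.753, 0.658, 0.0]
force: [-0.3, 1.0, 1.1]
gripper_width: 0.0244
grasp_force: 61.7
```

Call:
carry_out([
  {"linear": [0,0,0],"spin": 0,"claw": 0.0},
  {"linear": [0,0,0],"spin": 0,"claw": 0.0},
])

```text
time: 6.5
eef_pos: [0.4629, -0.2756, 0.2265]
tool_rot: [-0.0, 0.751, 0.66, 0.0]
force: [-0.3, -0.4, -0.4]
gripper_width: 0.0245
grasp_force: 61.7
```

```bash
python3 - <<'E'
from h import *
p=shot("wrist","w2"); t=tool(); print(t[0],np.degrees(np.arctan2(t[1][1,1],t[1][0,1])))
import pickle; pickle.dump(p,open("w2.pkl","wb"))
f=p["frame"][:,:,::-1].copy()
c=np.array([.467,-.277]);a=np.radians(-7.6);X=np.array([np.cos(a),np.sin(a)]);Y=np.array([-X[1],X[0]])
for hx,hy in((.071,.029),(.068,.026)):
    cv2.polylines(f,[np.array([px(p,[*(c+i*hx*X+j*hy*Y),.054]) for i,j in((1,1),(1,-1),(-1,-1),(-1,1))]).round().astype(np.int32)],True,(0,0,255))
cv2.imwrite("pics/w2.png",f)
E
```

```text
[ 0.46289708 -0.27562473  0.22651998] -7.410974910466941
```

View pics/w2.png

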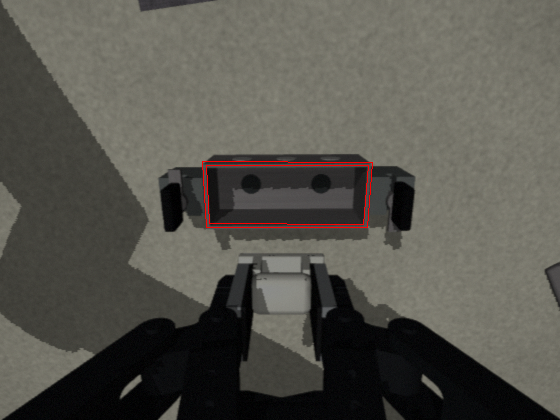

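The overlay matches the box rim, so the box is at (0.467,-0.277) with yaw -7.6°. The saddle is held at (283,290).

```bash
cat >> h.py <<'E'
C=np.array([.467,-.277]);BY=-7.6
def B(x,y,z,yaw=BY,s=1):
    a=np.radians(BY); return (C[0]+np.cos(a)*x-np.sin(a)*y,C[1]+np.sin(a)*x+np.cos(a)*y,z,yaw)
E
python3 - <<'E'
from h import *
plan([B(-.034,.012,.13),B(-.034,.012,.046),B(-.034,.012,.15),(.583,-.051,.12,148.5)])
E
```

```text
lin [0.0113, -0.0297, 0.0965] spin 0.2 rows>= 3
lin [0.0, 0.0, 0.084] spin 0.0 rows>= 3
lin [0.0, 0.0, -0.104] spin 0.0 rows>= 3
lin [0.2274, 0.1191, 0.03] spin 23.9 rows>= 7
tool yaw now -7.4 j6 59.0
```

Call:
carry_out([
  {"linear": [0.0113,-0.0297,0.04],"spin": 0,"claw": 0.0},
  {"linear": [0.0113,-0.0297,0.08],"spin": 0,"claw": 0.0},
  {"linear": [0.0113,-0.0297,0.1],"spin": 0,"claw": 0.0},
  {"linear": [0.0113,-0.0297,0.1],"spin": 0,"claw": 0.0},
  {"linear": [0.0113,-0.0297,0.14],"spin": 0,"claw": 0.0},
  {"linear": [0.0113,-0.0297,0.165],"spin": 0,"claw": 0.0},
  {"linear": [0.0113,-0.0297,0.18],"spin": 0,"claw": 0.0},
  {"linear": [0.0113,-0.0297,0.18],"spin": 0,"claw": 0.0},
  {"linear": [0.0113,-0.0297,0.18],"spin": 0,"claw": 0.033},
  {"linear": [0.0113,-0.0297,0.18],"spin": 0,"claw": 0.033},
])

```text
time: 7.55
eef_pos: [0.4359, -0.2627, 0.0488]
tool_rot: [0.002, 0.752, 0.659, 0.0]
force: [0.0, -0.7, 0.2]
gripper_width: 0.0328
grasp_force: 0.0
```

Call:
carry_out([
  {"linear": [0,0,0],"spin": 0,"claw": 0.033},
  {"linear": [0,0,-0.03],"spin": 0,"claw": 0.033},
  {"linear": [0,0,-0.06],"spin": 0,"claw": 0.033},
  {"linear": [0,0,-0.1],"spin": 0,"claw": 0.06},
  {"linear": [0,0,-0.12],"spin": 0,"claw": 0.06},
])

```text
time: 8.05
eef_pos: [0.4357, -0.263, 0.1713]
tool_rot: [0.003, 0.752, 0.659, 0.0]
force: [0.7, -0.6, -0.1]
gripper_width: 0.0599
grasp_force: 0.0
```

```bash
python3 - <<'E'
from h import *
q=manip.read_camera("top")
for n,k,P in [("s2","s",(.583,-.051)),("s3","s",(.4355,.0954)),("a1","a",(.507,.027)),("a2","a",(.431,-.0687))]: print(n,np.round(fit(q,k,P,14),4))
plan([(.583,-.051,.12,148.5)])
E
```

```text
s2 [ 5.832000e-01 -5.140000e-02  1.477764e+02  5.530000e-02]
s3 [ 0.4373  0.0975 29.3368  0.0896]
a1 [5.06700e-01 2.70000e-02 6.92291e+01 1.48500e-01]
a2 [ 0.431  -0.0687 62.5369  0.1064]
lin [0.2303, 0.1168, 0.0543] spin 24.0 rows>= 7
tool yaw now -7.5 j6 59.0
```

Call:
carry_out([
  {"linear": [0.2303,0.1168,0.04],"spin": 24.3,"claw": 0.06},
  {"linear": [0.2303,0.1168,0.04],"spin": 24.3,"claw": 0.06},
  {"linear": [0.2303,0.1168,0.04],"spin": 24.3,"claw": 0.06},
  {"linear": [0.2303,0.1168,0.04],"spin": 24.3,"claw": 0.06},
  {"linear": [0.2303,0.1168,0.04],"spin": 24.3,"claw": 0.06},
  {"linear": [0.2303,0.1168,0.04],"spin": 24.3,"claw": 0.06},
  {"linear": [0.2303,0.1168,0.054],"spin": 24.3,"claw": 0.06},
  {"linear": [0.2303,0.1168,0.054],"spin": 24.3,"claw": 0.06},
  {"linear": [0.2303,0.1168,0.054],"spin": 24.3,"claw": 0.06},
])

```text
time: 9.0
eef_pos: [0.5794, -0.0496, 0.1119]
tool_rot: [-0.0, 0.874, 0.486, -0.001]
force: [0.5, 0.2, -1.0]
gripper_width: 0.0601
grasp_force: 0.0
```

```bash
python3 - <<'E'
from h import *
p=manip.read_camera("wrist"); print([ (d["confidence"],d["xy"],w(p,d["xy"],.018)) for d in manip.boxes_of(p,"saddle_1_mid")])
plan([(.583,-.0512,.026,148),(.583,-.0512,.23,148),B(-.034,-.012,.15)])
E
```

```text
[]
lin [0.0006, 0.0031, 0.087] spin 0.1 rows>= 3
lin [0.0, 0.0, -0.204] spin 0.0 rows>= 6
lin [-0.2779, -0.0047, 0.08] spin -24.4 rows>= 8
tool yaw now -31.9 j6 110.0
```

Call:
carry_out([
  {"linear": [0.0006,0.003,0.04],"spin": 0,"claw": 0.06},
  {"linear": [0.0006,0.003,0.075],"spin": 0,"claw": 0.06},
  {"linear": [0.0006,0.003,0.087],"spin": 0,"claw": 0.06},
  {"linear": [0.0006,0.003,0.087],"spin": 0,"claw": 0.06},
  {"linear": [0.0006,0.003,0.087],"spin": 0,"claw": 0.0},
  {"linear": [0.0006,0.003,0.087],"spin": 0,"claw": 0.0},
  {"linear": [0.0006,0.003,0.087],"spin": 0,"claw": 0.0},
  {"linear": [0.0006,0.003,0.087],"spin": 0,"claw": 0.0},
  {"linear": [0.0006,0.003,0.03],"spin": 0,"claw": 0.0},
  {"linear": [0.0006,0.003,-0.03],"spin": 0,"claw": 0.0},
])

```text
time: 10.1
eef_pos: [0.5811, -0.0493, 0.1244]
tool_rot: [-0.002, 0.874, 0.486, -0.002]
force: [1.0, 0.1, 0.6]
gripper_width: 0.0242
grasp_force: 60.9
```

```bash
python3 - <<'E'
from h import *
plan([B(-.034,-.012,.15),B(-.034,-.012,.044)])
E
```

```text
lin [-0.2785, -0.003, -0.0256] spin -24.2 rows>= 7
lin [0.0, 0.0, 0.106] spin 0.0 rows>= 3
tool yaw now -31.8 j6 110.0
```

Call:
carry_out([
  {"linear": [-0.2785,-0.003,-0.05],"spin": -24.2,"claw": 0.0},
  {"linear": [-0.2785,-0.003,-0.05],"spin": -24.2,"claw": 0.0},
  {"linear": [-0.2785,-0.003,-0.05],"spin": -24.2,"claw": 0.0},
  {"linear": [-0.2785,-0.003,-0.05],"spin": -24.2,"claw": 0.0},
  {"linear": [-0.2785,-0.003,-0.05],"spin": -24.2,"claw": 0.0},
  {"linear": [-0.2785,-0.003,-0.05],"spin": -24.2,"claw": 0.0},
  {"linear": [-0.2785,-0.003,-0.05],"spin": -24.2,"claw": 0.0},
  {"linear": [-0.2785,-0.003,-0.05],"spin": -24.2,"claw": 0.0},
  {"linear": [-0.2785,-0.003,-0.05],"spin": -24.2,"claw": 0.0},
  {"linear": [-0.2785,-0.003,-0.05],"spin": -24.2,"claw": 0.0},
])

```text
time: 11.1
eef_pos: [0.4343, -0.2836, 0.1751]
tool_rot: [-0.0, 0.752, 0.659, 0.0]
force: [-0.5, 0.1, -1.2]
gripper_width: 0.0249
grasp_force: 61.0
```

```bash
python3 - <<'E'
from h import *
plan([B(-.034,-.012,.044),B(-.034,-.012,.17),(.4373,.0975,.12,29)])
E
```

```text
lin [-0.0011, -0.0025, 0.1311] spin 0.1 rows>= 4
lin [0.0, 0.0, -0.126] spin 0.0 rows>= 4
lin [0.3793, -0.045, 0.05] spin -36.6 rows>= 10
tool yaw now -7.5 j6 57.0
```

Call:
carry_out([
  {"linear": [-0.001,-0.0025,0.05],"spin": 0,"claw": 0.0},
  {"linear": [-0.001,-0.0025,0.09],"spin": 0,"claw": 0.0},
  {"linear": [-0.001,-0.0025,0.12],"spin": 0,"claw": 0.0},
  {"linear": [-0.001,-0.0025,0.128],"spin": 0,"claw": 0.0},
  {"linear": [-0.001,-0.0025,0.128],"spin": 0,"claw": 0.0},
  {"linear": [-0.001,-0.0025,0.128],"spin": 0,"claw": 0.033},
  {"linear": [-0.001,-0.0025,0.128],"spin": 0,"claw": 0.033},
  {"linear": [-0.001,-0.0025,0.128],"spin": 0,"claw": 0.033},
  {"linear": [-0.001,-0.0025,0.09],"spin": 0,"claw": 0.033},
  {"linear": [-0.001,-0.0025,0.05],"spin": 0,"claw": 0.033},
])

```text
time: 12.1
eef_pos: [0.4296, -0.2846, 0.1251]
tool_rot: [-0.002, 0.753, 0.658, -0.001]
force: [0.5, -0.2, 0.2]
gripper_width: 0.0329
grasp_force: 0.0
```

Call:
carry_out([
  {"linear": [0.1,-0.012,-0.05],"spin": -10,"claw": 0.06},
  {"linear": [0.3793,-0.045,-0.05],"spin": -36.6,"claw": 0.06},
  {"linear": [0.3793,-0.045,-0.05],"spin": -36.6,"claw": 0.06},
  {"linear": [0.3793,-0.045,-0.05],"spin": -36.6,"claw": 0.06},
  {"linear": [0.3793,-0.045,-0.05],"spin": -36.6,"claw": 0.06},
  {"linear": [0.3793,-0.045,-0.05],"spin": -36.6,"claw": 0.06},
  {"linear": [0.3793,-0.045,-0.05],"spin": -36.6,"claw": 0.06},
  {"linear": [0.3793,-0.045,-0.05],"spin": -36.6,"claw": 0.06},
  {"linear": [0.3793,-0.045,-0.05],"spin": -36.6,"claw": 0.06},
  {"linear": [0.3793,-0.045,-0.05],"spin": -36.6,"claw": 0.06},
])

```text
time: 13.1
eef_pos: [0.4369, 0.0967, 0.1761]
tool_rot: [0.001, 0.507, 0.862, -0.0]
force: [-0.7, 0.6, -0.3]
gripper_width: 0.06
grasp_force: 0.0
```

```bash
python3 - <<'E'
from h import *
q=manip.read_camera("top"); p=manip.read_camera("wrist")
for n,k,P in [("s3","s",(.4373,.0975)),("a1","a",(.507,.027)),("a2","a",(.431,-.0687))]: print(n,np.round(fit(q,k,P,14),4))
print([ (d["confidence"],d["xy"],w(p,d["xy"],.018)) for d in manip.boxes_of(p,"saddle_1_mid")])
plan([(.4373,.0975,.10,29),(.4373,.0975,.026,29)])
E
```

```text
s3 [4.627000e-01 9.090000e-02 1.021565e+02 4.763000e-01]
a1 [5.07500e-01 2.85000e-02 7.00951e+01 3.51900e-01]
a2 [ 0.4299 -0.0697 62.5221  0.8052]
[]
lin [0.0019, 0.0014, 0.0755] spin -0.1 rows>= 2
lin [0.0, 0.0, 0.074] spin 0.0 rows>= 2
tool yaw now 28.9 j6 65.0
```

Call:
carry_out([
  {"linear": [0.0019,0.0014,0.045],"spin": 0,"claw": 0.06},
  {"linear": [0.0019,0.0014,0.09],"spin": 0,"claw": 0.06},
  {"linear": [0.0019,0.0014,0.13],"spin": 0,"claw": 0.06},
  {"linear": [0.0019,0.0014,0.149],"spin": 0,"claw": 0.06},
  {"linear": [0.0019,0.0014,0.149],"spin": 0,"claw": 0.06},
  {"linear": [0.0019,0.0014,0.149],"spin": 0,"claw": 0.0},
  {"linear": [0.0019,0.0014,0.149],"spin": 0,"claw": 0.0},
  {"linear": [0.0019,0.0014,0.149],"spin": 0,"claw": 0.0},
  {"linear": [0.0019,0.0014,0.149],"spin": 0,"claw": 0.0},
  {"linear": [0.0019,0.0014,0.1],"spin": 0,"claw": 0.0},
])

```text
time: 14.25
eef_pos: [0.4307, 0.0982, 0.0693]
tool_rot: [-0.006, 0.508, 0.861, -0.004]
force: [-0.7, 0.1, -1.2]
gripper_width: 0.0241
grasp_force: 61.2
```

Call:
carry_out([
  {"linear": [0,0,-0.05],"spin": 0,"claw": 0.0},
  {"linear": [0,0,-0.1],"spin": 0,"claw": 0.0},
])

```text
time: 14.45
eef_pos: [0.4366, 0.0988, 0.177]
tool_rot: [-0.0, 0.508, 0.862, -0.0]
force: [0.8, 0.3, 0.7]
gripper_width: 0.0245
grasp_force: 61.2
```

```bash
python3 - <<'E'
from h import *
plan([B(.036,.012,.17),B(.036,.012,.044)])
E
```

```text
lin [-0.3553, -0.1195, 0.007] spin 36.6 rows>= 10
lin [0.0, 0.0, 0.126] spin 0.0 rows>= 4
tool yaw now 29.0 j6 65.0
```

Call:
carry_out([
  {"linear": [-0.355,-0.1195,0],"spin": 36.6,"claw": 0.0},
  {"linear": [-0.355,-0.1195,0],"spin": 36.6,"claw": 0.0},
  {"linear": [-0.355,-0.1195,0],"spin": 36.6,"claw": 0.0},
  {"linear": [-0.355,-0.1195,0],"spin": 36.6,"claw": 0.0},
  {"linear": [-0.355,-0.1195,0],"spin": 36.6,"claw": 0.0},
  {"linear": [-0.355,-0.1195,0],"spin": 36.6,"claw": 0.0},
  {"linear": [-0.355,-0.1195,0],"spin": 36.6,"claw": 0.0},
  {"linear": [-0.355,-0.1195,0],"spin": 36.6,"claw": 0.0},
  {"linear": [-0.355,-0.1195,0],"spin": 36.6,"claw": 0.0},
  {"linear": [-0.355,-0.1195,0],"spin": 36.6,"claw": 0.0},
])

```text
time: 15.45
eef_pos: [0.5045, -0.2699, 0.1753]
tool_rot: [-0.0, 0.753, 0.658, 0.0]
force: [0.2, 0.2, -0.9]
gripper_width: 0.0242
grasp_force: 61.2
```

```bash
python3 - <<'E'
from h import *
q=manip.read_camera("top")
for n,k,P in [("a1","a",(.507,.027)),("a2","a",(.431,-.0687))]: print(n,np.round(fit(q,k,P,14),4))
plan([B(.036,.012,.043),B(.036,.012,.17),(.507,.027,.1,69.5)])
E
```

```text
a1 [5.06700e-01 2.70000e-02 6.92765e+01 1.49600e-01]
a2 [ 0.431  -0.0687 60.6914  0.1022]
lin [-0.0008, -0.0002, 0.1325] spin -0.0 rows>= 4
lin [0.0, 0.0, -0.127] spin 0.0 rows>= 4
lin [0.2946, -0.0366, 0.07] spin -77.1 rows>= 10
tool yaw now -7.6 j6 63.0
```

Call:
carry_out([
  {"linear": [-0.001,0,0.05],"spin": 0,"claw": 0.0},
  {"linear": [-0.001,0,0.09],"spin": 0,"claw": 0.0},
  {"linear": [-0.001,0,0.12],"spin": 0,"claw": 0.0},
  {"linear": [-0.001,0,0.13],"spin": 0,"claw": 0.0},
  {"linear": [-0.001,0,0.13],"spin": 0,"claw": 0.0},
  {"linear": [-0.001,0,0.13],"spin": 0,"claw": 0.033},
  {"linear": [-0.001,0,0.13],"spin": 0,"claw": 0.033},
  {"linear": [-0.001,0,0.13],"spin": 0,"claw": 0.033},
  {"linear": [-0.001,0,0.09],"spin": 0,"claw": 0.033},
  {"linear": [-0.001,0,0.05],"spin": 0,"claw": 0.033},
])

```text
time: 16.5
eef_pos: [0.5047, -0.2697, 0.1271]
tool_rot: [-0.0, 0.752, 0.659, 0.001]
force: [0.7, -0.2, 0.4]
gripper_width: 0.0331
grasp_force: 0.0
```

Call:
carry_out([
  {"linear": [0.08,-0.01,-0.05],"spin": 8,"claw": 0.06},
  {"linear": [0.2946,-0.0366,0],"spin": 13,"claw": 0.06},
  {"linear": [0.2946,-0.0366,0],"spin": 13,"claw": 0.06},
  {"linear": [0.2946,-0.0366,0],"spin": 13,"claw": 0.06},
  {"linear": [0.2946,-0.0366,0],"spin": 13,"claw": 0.06},
  {"linear": [0.2946,-0.0366,0],"spin": 13,"claw": 0.06},
  {"linear": [0.2946,-0.0366,0],"spin": 13,"claw": 0.06},
  {"linear": [0.2946,-0.0366,0],"spin": 13,"claw": 0.06},
  {"linear": [0.2946,-0.0366,0],"spin": 13,"claw": 0.06},
])

```text
time: 17.4
eef_pos: [0.5085, 0.0258, 0.1273]
tool_rot: [0.001, 0.822, 0.569, 0.001]
force: [0.4, 0.1, 0.0]
gripper_width: 0.06
grasp_force: 0.0
```

```bash
python3 - <<'E'
from h import *
p=manip.read_camera("wrist")
print([ (d["confidence"],d["xy"],w(p,d["xy"],.018)) for d in manip.boxes_of(p,"adaptor_1_mid")])
plan([(.507,.027,.028,-20.7)])
E
```

```text
[(0.76, [279.2, 213.0], array([0.50818079, 0.0292398 , 0.018     ]))]
lin [0.0016, -0.0019, 0.0986] spin -0.0 rows>= 3
tool yaw now -20.7 j6 106.0
```

Call:
carry_out([
  {"linear": [0.002,-0.001,0.045],"spin": 0,"claw": 0.06},
  {"linear": [0.002,-0.001,0.08],"spin": 0,"claw": 0.06},
  {"linear": [0.002,-0.001,0.098],"spin": 0,"claw": 0.06},
  {"linear": [0.002,-0.001,0.098],"spin": 0,"claw": 0.06},
  {"linear": [0.002,-0.001,0.098],"spin": 0,"claw": 0.0},
  {"linear": [0.002,-0.001,0.098],"spin": 0,"claw": 0.0},
  {"linear": [0.002,-0.001,0.098],"spin": 0,"claw": 0.0},
  {"linear": [0.002,-0.001,0.098],"spin": 0,"claw": 0.0},
  {"linear": [0.002,-0.001,0.04],"spin": 0,"claw": 0.0},
  {"linear": [0.002,-0.001,-0.02],"spin": 0,"claw": 0.0},
])

```text
time: 18.5
eef_pos: [0.5049, 0.0286, 0.1265]
tool_rot: [-0.002, 0.822, 0.569, -0.002]
force: [1.5, -0.5, -0.3]
gripper_width: 0.0197
grasp_force: 58.8
```

```bash
python3 - <<'E'
from h import *
plan([B(.036,-.012,.17)])
E
```

```text
lin [-0.303, 0.11, -0.0435] spin -13.0 rows>= 9
tool yaw now -20.6 j6 106.0
```

Call:
carry_out([
  {"linear": [-0.302,0.109,-0.05],"spin": -13,"claw": 0.0},
  {"linear": [-0.302,0.109,-0.05],"spin": -13,"claw": 0.0},
  {"linear": [-0.302,0.109,-0.05],"spin": -13,"claw": 0.0},
  {"linear": [-0.302,0.109,-0.05],"spin": -13,"claw": 0.0},
  {"linear": [-0.302,0.109,-0.05],"spin": -13,"claw": 0.0},
  {"linear": [-0.302,0.109,-0.05],"spin": -13,"claw": 0.0},
  {"linear": [-0.302,0.109,-0.05],"spin": -13,"claw": 0.0},
  {"linear": [-0.302,0.109,-0.05],"spin": -13,"claw": 0.0},
  {"linear": [-0.302,0.109,-0.05],"spin": -13,"claw": 0.0},
  {"linear": [-0.302,0.109,-0.05],"spin": -13,"claw": 0.0},
])

```text
time: 19.5
eef_pos: [0.5027, -0.2915, 0.1773]
tool_rot: [-0.0, 0.752, 0.659, 0.0]
force: [-0.1, 0.1, -0.6]
gripper_width: 0.0196
grasp_force: 58.8
```

```bash
python3 - <<'E'
from h import *
q=manip.read_camera("top")
for n,k,P in [("a2","a",(.431,-.0687))]: print(n,np.round(fit(q,k,P,14),4))
plan([B(.036,-.012,.043),B(.036,-.012,.12),(.431,-.0687,.1,62-90)])
E
```

```text
a2 [ 0.4309 -0.0688 61.0077  0.0985]
lin [-0.0026, -0.0013, 0.1343] spin 0.1 rows>= 4
lin [0.0, 0.0, -0.077] spin 0.0 rows>= 2
lin [0.2137, -0.0992, 0.02] spin 20.4 rows>= 6
tool yaw now -7.5 j6 61.0
```

Call:
carry_out([
  {"linear": [-0.0016,-0.001,0.05],"spin": 0,"claw": 0.0},
  {"linear": [-0.0016,-0.001,0.09],"spin": 0,"claw": 0.0},
  {"linear": [-0.0016,-0.001,0.12],"spin": 0,"claw": 0.0},
  {"linear": [-0.0016,-0.001,0.13],"spin": 0,"claw": 0.0},
  {"linear": [-0.0016,-0.001,0.13],"spin": 0,"claw": 0.0},
  {"linear": [-0.0016,-0.001,0.13],"spin": 0,"claw": 0.03},
  {"linear": [-0.0016,-0.001,0.13],"spin": 0,"claw": 0.03},
  {"linear": [-0.0016,-0.001,0.13],"spin": 0,"claw": 0.03},
  {"linear": [-0.0016,-0.001,0.09],"spin": 0,"claw": 0.03},
  {"linear": [-0.0016,-0.001,0.05],"spin": 0,"claw": 0.03},
])

```text
time: 20.55
eef_pos: [0.5017, -0.294, 0.1295]
tool_rot: [0.0, 0.753, 0.659, 0.0]
force: [1.0, -1.1, -0.4]
gripper_width: 0.0301
grasp_force: 0.0
```

Call:
carry_out([
  {"linear": [0.07,-0.03,-0.03],"spin": 8,"claw": 0.06},
  {"linear": [0.2137,-0.0992,0.01],"spin": 21,"claw": 0.06},
  {"linear": [0.2137,-0.0992,0.01],"spin": 21,"claw": 0.06},
  {"linear": [0.2137,-0.0992,0.01],"spin": 21,"claw": 0.06},
  {"linear": [0.2137,-0.0992,0.01],"spin": 21,"claw": 0.06},
  {"linear": [0.2137,-0.0992,0.01],"spin": 21,"claw": 0.06},
  {"linear": [0.2137,-0.0992,0.01],"spin": 21,"claw": 0.06},
])

```text
time: 21.25
eef_pos: [0.4332, -0.0689, 0.1201]
tool_rot: [0.002, 0.859, 0.511, 0.002]
force: [0.6, -0.3, 0.4]
gripper_width: 0.06
grasp_force: 0.0
```

```bash
python3 - <<'E'
from h import *
p=manip.read_camera("wrist")
print([ (d["confidence"],d["xy"],w(p,d["xy"],.018)) for d in manip.boxes_of(p,"adaptor_1_mid")])
plan([(.4305,-.068,.028,-29)])
E
```

```text
[]
lin [0.0005, -0.0037, 0.0917] spin 0.3 rows>= 3
tool yaw now -28.7 j6 101.0
```

Call:
carry_out([
  {"linear": [0.0005,-0.003,0.045],"spin": 0,"claw": 0.06},
  {"linear": [0.0005,-0.003,0.08],"spin": 0,"claw": 0.06},
  {"linear": [0.0005,-0.003,0.091],"spin": 0,"claw": 0.06},
  {"linear": [0.0005,-0.003,0.091],"spin": 0,"claw": 0.06},
  {"linear": [0.0005,-0.003,0.091],"spin": 0,"claw": 0.0},
  {"linear": [0.0005,-0.003,0.091],"spin": 0,"claw": 0.0},
  {"linear": [0.0005,-0.003,0.091],"spin": 0,"claw": 0.0},
  {"linear": [0.0005,-0.003,0.091],"spin": 0,"claw": 0.0},
  {"linear": [0.0005,-0.003,0.04],"spin": 0,"claw": 0.0},
  {"linear": [0.0005,-0.003,-0.02],"spin": 0,"claw": 0.0},
])

```text
time: 22.35
eef_pos: [0.4269, -0.0665, 0.1256]
tool_rot: [-0.002, 0.86, 0.51, -0.002]
force: [1.6, 0.1, 0.5]
gripper_width: 0.0196
grasp_force: 58.8
```

```bash
python3 - <<'E'
from h import *
plan([B(.003,-.011,.18)])
E
```

```text
lin [-0.1748, 0.1428, -0.0544] spin -21.0 rows>= 6
tool yaw now -28.6 j6 101.0
```

Call:
carry_out([
  {"linear": [-0.174,0.14,-0.06],"spin": -21,"claw": 0.0},
  {"linear": [-0.174,0.14,-0.06],"spin": -21,"claw": 0.0},
  {"linear": [-0.174,0.14,-0.06],"spin": -21,"claw": 0.0},
  {"linear": [-0.174,0.14,-0.06],"spin": -21,"claw": 0.0},
  {"linear": [-0.174,0.14,-0.06],"spin": -21,"claw": 0.0},
  {"linear": [-0.174,0.14,-0.06],"spin": -21,"claw": 0.0},
  {"linear": [-0.174,0.14,-0.06],"spin": -21,"claw": 0.0},
  {"linear": [-0.174,0.14,-0.06],"spin": -21,"claw": 0.0},
])

```text
time: 23.15
eef_pos: [0.4684, -0.286, 0.1861]
tool_rot: [-0.001, 0.752, 0.659, 0.0]
force: [-0.3, -0.1, 0.5]
gripper_width: 0.02
grasp_force: 58.8
```

```bash
python3 - <<'E'
from h import *
p=shot("wrist","w3",1.9,(130,120,460,420))
plan([B(.003,-.011,.046)])
E
```

```text
lin [-0.0026, 0.0005, 0.1401] spin 0.0 rows>= 4
tool yaw now -7.6 j6 59.0
```

View pics/w3.png

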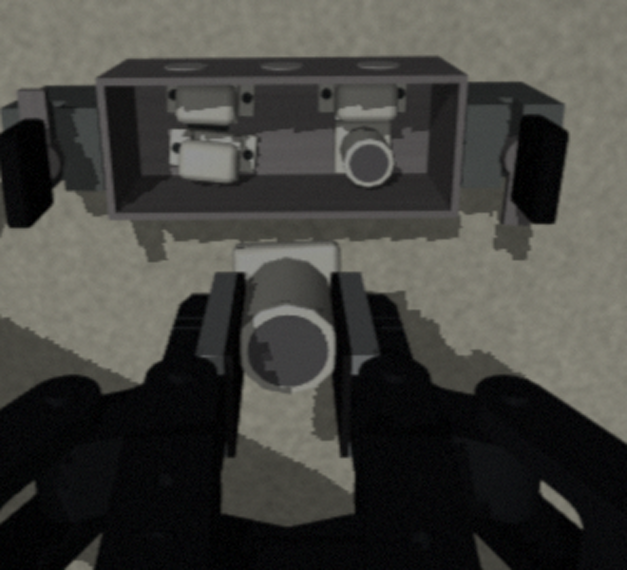

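All four placed fittings stand flat in the box, and the gap at crop (285,140) is free for the last adaptor. The noses are at (35,105) and (512,205).

Call:
carry_out([
  {"linear": [-0.002,0.0005,0.05],"spin": 0,"claw": 0.0},
  {"linear": [-0.002,0.0005,0.09],"spin": 0,"claw": 0.0},
  {"linear": [-0.002,0.0005,0.12],"spin": 0,"claw": 0.0},
  {"linear": [-0.002,0.0005,0.138],"spin": 0,"claw": 0.0},
  {"linear": [-0.002,0.0005,0.138],"spin": 0,"claw": 0.0},
  {"linear": [-0.002,0.0005,0.138],"spin": 0,"claw": 0.03},
  {"linear": [-0.002,0.0005,0.138],"spin": 0,"claw": 0.03},
  {"linear": [-0.002,0.0005,0.138],"spin": 0,"claw": 0.03},
  {"linear": [-0.002,0.0005,0.09],"spin": 0,"claw": 0.03},
  {"linear": [-0.002,0.0005,0.04],"spin": 0,"claw": 0.03},
])

```text
time: 24.2
eef_pos: [0.4675, -0.288, 0.1459]
tool_rot: [-0.002, 0.753, 0.658, -0.0]
force: [0.7, -1.0, 1.4]
gripper_width: 0.0297
grasp_force: 0.0
```

Call:
carry_out([
  {"linear": [0.03,0,-0.05],"spin": 0,"claw": 0.02},
  {"linear": [0.06,0,-0.05],"spin": 0,"claw": 0.0},
  {"linear": [0.06,0,-0.05],"spin": 0,"claw": 0.0},
])

```text
time: 24.5
eef_pos: [0.4793, -0.228, 0.2019]
tool_rot: [0.004, 0.751, 0.66, 0.002]
force: [0.7, -0.3, 0.7]
gripper_width: 0.0001
grasp_force: 0.0
```

```bash
python3 - <<'E'
from h import *
q=manip.read_camera("top"); cv2.imwrite("pics/top2.png",cv2.resize(q["frame"][200:350,80:440,::-1],None,fx=2.2,fy=2.2,interpolation=cv2.INTER_CUBIC))
plan([(.45,.23,.3,90)])
E
```

```text
lin [0.4516, -0.0879, -0.1003] spin 82.5 rows>= 12
tool yaw now -7.5 j6 65.0
```

View pics/top2.png

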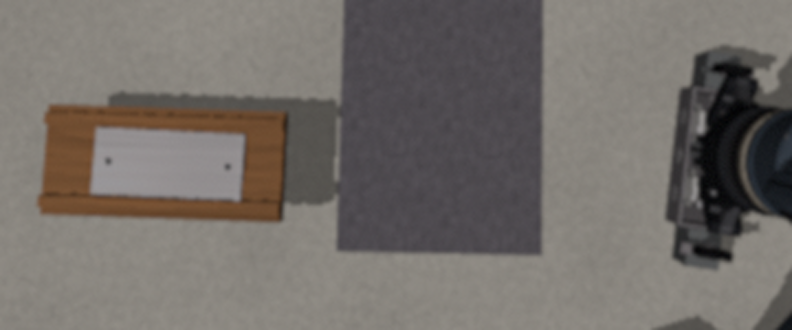

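The mat is empty, and the plate is centred in the lane at crop (168,162). Next is a wrist view of the stand.

```bash
python3 - <<'E'
from h import *
print(manip.nose_length if not callable(manip.nose_length) else manip.nose_length())
plan([(.453,.26,.28,-3)])
E
```

```text
0.017
lin [0.4817, -0.0889, -0.0803] spin -4.5 rows>= 13
tool yaw now -7.5 j6 65.0
```

Call:
carry_out([
  {"linear": [0.4817,-0.0889,-0.08],"spin": -4.5,"claw": 0.0},
  {"linear": [0.4817,-0.0889,-0.08],"spin": -4.5,"claw": 0.0},
  {"linear": [0.4817,-0.0889,-0.08],"spin": -4.5,"claw": 0.0},
  {"linear": [0.4817,-0.0889,-0.08],"spin": -4.5,"claw": 0.0},
  {"linear": [0.4817,-0.0889,-0.08],"spin": -4.5,"claw": 0.0},
  {"linear": [0.4817,-0.0889,-0.08],"spin": -4.5,"claw": 0.0},
  {"linear": [0.4817,-0.0889,-0.08],"spin": -4.5,"claw": 0.0},
  {"linear": [0.4817,-0.0889,-0.08],"spin": -4.5,"claw": 0.0},
  {"linear": [0.4817,-0.0889,-0.08],"spin": -4.5,"claw": 0.0},
  {"linear": [0.4817,-0.0889,-0.08],"spin": -4.5,"claw": 0.0},
])

```text
time: 25.55
eef_pos: [0.4528, 0.261, 0.2763]
tool_rot: [0.0, 0.726, 0.687, -0.0]
force: [0.3, -1.2, 0.2]
gripper_width: 0.0
grasp_force: 0.0
```

Call:
carry_out([
  {"linear": [0.05,0,0],"spin": 0,"claw": 0.0},
  {"linear": [0.05,0,0],"spin": 0,"claw": 0.0},
  {"linear": [0.05,0,0],"spin": 0,"claw": 0.0},
])

```text
time: 25.85
eef_pos: [0.4555, 0.3098, 0.275]
tool_rot: [0.0, 0.726, 0.688, -0.001]
force: [-0.3, 0.0, -0.0]
gripper_width: 0.0003
grasp_force: 0.0
```

```bash
python3 - <<'E'
from h import *
print(tool()[0])
p=shot("wrist","w4")
for n in("plate_mid","riser_top"):
  for d in manip.masks_of(p,n):
    m=d["pixels"].astype(np.uint8); print(n,d["confidence"],d["xy"],m.sum())
    r=cv2.boxPoints(cv2.minAreaRect(cv2.findNonZero(m))); print([w(p,u,.0725).round(4).tolist() for u in r])
E
```

```text
[0.45549549 0.30978404 0.27500205]
plate_mid 0.76 [281.0, 205.6] 8726
[[0.4222, 0.3502, 0.0725], [0.4879, 0.3477, 0.0725], [0.4867, 0.2088, 0.0725], [0.4124, 0.2114, 0.0725]]
riser_top 0.75 [285.5, 144.5] 14613
[[0.4027, 0.4034, 0.0725], [0.5102, 0.3976, 0.0725], [0.5095, 0.1598, 0.0725], [0.3765, 0.1668, 0.0725]]
```

View pics/w4.png

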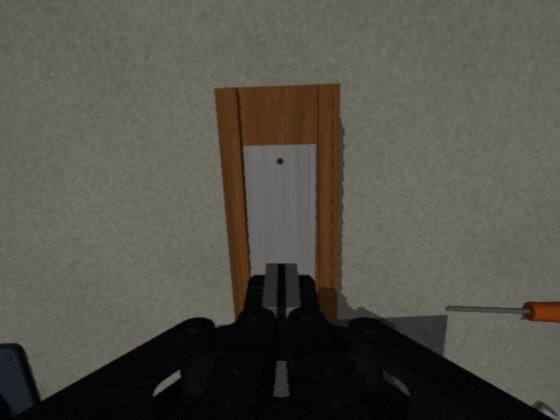

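Plate's +y end is at (244,145)–(316,144). The lane's +y end is at about row 86, cols 239–318, and strip edges run down the sides.

```bash
python3 - <<'E'
from h import *
p=manip.read_camera("wrist")
for n,u,z in [("plateL",(244,145.5),.0725),("plateR",(316,144.5),.0725),("laneL",(239,87.5),.07),("laneR",(318,86),.07),("stripL",(215,89.5),.078),("stripR",(341,84.5),.078),("stripRout_low",(341,300),.078),("plateR low",(316.5,250),.0725),("plateL low",(250,255),.0725),("mark",(280,161),.0725)]: print(n,w(p,u,z).round(4))
q=manip.read_camera("top")
for n,u,z in [("mark1",(80+108/2.2,200+161/2.2),.0725),("mark2",(80+228/2.2,200+167/2.2),.0725),("end -y R",(80+246/2.2,200+134/2.2),.0725),("end -y L",(80+243/2.2,200+201/2.2),.0725),("end+y a",(80+95/2.2,200+127/2.2),.0725),("stand -y",(80+286/2.2,200+112/2.2),.078),("stand -y",(80+281/2.2,200+220/2.2),.078)]: print(n,w(q,u,z).round(4))
E
```

```text
plateL [0.4238 0.3473 0.0725]
plateR [0.4893 0.3444 0.0725]
laneL [0.4236 0.3973 0.07  ]
laneR [0.4926 0.3946 0.07  ]
stripL [0.4038 0.3966 0.078 ]
stripR [0.5114 0.3945 0.078 ]
stripRout_low [0.5101 0.185  0.078 ]
plateR low [0.4869 0.24   0.0725]
plateL low [0.4201 0.2384 0.0725]
mark [0.4557 0.3312 0.0725]
mark1 [0.4537 0.3312 0.0725]
mark2 [0.45   0.2106 0.0725]
end -y R [0.483  0.1939 0.0725]
end -y L [0.4167 0.1942 0.0725]
end+y a [0.4873 0.3463 0.0725]
stand -y [0.5057 0.1535 0.078 ]
stand -y [0.3995 0.1546 0.078 ]
```

```bash
python3 - <<'E'
from h import *
plan([(.4573,.369,.12,-2.5),(.4573,.369,.0885,-2.5)])
E
```

```text
lin [0.061, -0.0021, 0.1566] spin -0.8 rows>= 5
lin [0.0, 0.0, 0.0315] spin 0.0 rows>= 1
tool yaw now -3.3 j6 120.0
```

Call:
carry_out([
  {"linear": [0.061,-0.0021,0.04],"spin": -0.8,"claw": 0.0},
  {"linear": [0.061,-0.0021,0.08],"spin": -0.8,"claw": 0.0},
  {"linear": [0.061,-0.0021,0.12],"spin": -0.8,"claw": 0.0},
  {"linear": [0.061,-0.0021,0.155],"spin": -0.8,"claw": 0.0},
  {"linear": [0.061,-0.0021,0.165],"spin": -0.8,"claw": 0.0},
  {"linear": [0.061,-0.0021,0.175],"spin": -0.8,"claw": 0.0},
  {"linear": [0.061,-0.0021,0.175],"spin": -0.8,"claw": 0.0},
  {"linear": [0.061,-0.0021,0.175],"spin": -0.8,"claw": 0.0},
])

```text
time: 26.9
eef_pos: [0.4583, 0.371, 0.104]
tool_rot: [0.0, 0.722, 0.692, 0.002]
force: [-0.2, 0.6, -0.9]
gripper_width: 0.0003
grasp_force: 0.0
```

```bash
python3 - <<'E'
from h import *
plan([(.4573,.369,.0883,-2.5)]); s=tool()[2]; print(s["eef_pos"],s["force"])
E
```

```text
lin [-0.002, -0.0009, 0.0157] spin 0.1 rows>= 1
tool yaw now -2.4 j6 125.0
[0.45825751 0.37095827 0.10399141] [-0.22801045  0.62885651 -0.88142028]
```

Call:
carry_out([
  {"linear": [-0.001,-0.0009,0.008],"spin": 0,"claw": 0.0},
  {"linear": [-0.001,-0.0009,0.013],"spin": 0,"claw": 0.0},
  {"linear": [-0.001,-0.0009,0.013],"spin": 0,"claw": 0.0},
  {"linear": [-0.001,-0.0009,0.013],"spin": 0,"claw": 0.0},
])

```text
time: 27.3
eef_pos: [0.4557, 0.3695, 0.0883]
tool_rot: [-0.0, 0.721, 0.693, -0.0]
force: [0.4, 0.6, -0.8]
gripper_width: -0.0001
grasp_force: 0.0
```

Call:
carry_out([
  {"linear": [0,0,0.0005],"spin": 0,"claw": 0.0},
  {"linear": [-0.008,0,0.0005],"spin": 0,"claw": 0.0},
  {"linear": [-0.014,0,0.0005],"spin": 0,"claw": 0.0},
  {"linear": [-0.022,0,0.0005],"spin": 0,"claw": 0.0},
  {"linear": [-0.03,0,0.0005],"spin": 0,"claw": 0.0},
  {"linear": [-0.03,0,0.0005],"spin": 0,"claw": 0.0},
])

```text
time: 27.9
eef_pos: [0.4545, 0.3382, 0.088]
tool_rot: [0.0, 0.722, 0.692, -0.0]
force: [-0.1, 0.2, -0.2]
gripper_width: -0.0
grasp_force: 0.0
```

```bash
python3 - <<'E'
from h import *
q=manip.read_camera("top"); print([(d["confidence"],d["xy"],w(q,d["xy"],.0725).round(4)) for d in manip.masks_of(q,"plate_mid")]); s=tool()[2]; print(s["eef_pos"],s["force"])
E
```

```text
[(0.63, [165.3, 273.7], array([0.454 , 0.2512, 0.0725])), (0.55, [319.5, 137.6], array([ 0.7674, -0.0861,  0.0725]))]
[0.45465793 0.33915749 0.08798603] [0.48544321 0.30398985 0.30286047]
```

Call:
carry_out([
  {"linear": [-0.01,0,0],"spin": 0,"claw": 0.0},
  {"linear": [-0.02,0,0],"spin": 0,"claw": 0.0},
  {"linear": [-0.03,0,0],"spin": 0,"claw": 0.0},
  {"linear": [-0.04,0,0],"spin": 0,"claw": 0.0},
  {"linear": [-0.05,0,0],"spin": 0,"claw": 0.0},
  {"linear": [-0.06,0,0],"spin": 0,"claw": 0.0},
  {"linear": [-0.07,0,0],"spin": 0,"claw": 0.0},
  {"linear": [-0.078,0,0],"spin": 0,"claw": 0.0},
  {"linear": [-0.084,0,0],"spin": 0,"claw": 0.0},
  {"linear": [-0.084,0,0],"spin": 0,"claw": 0.0},
])

```text
time: 29.0
eef_pos: [0.451, 0.2548, 0.0878]
tool_rot: [0.0, 0.722, 0.692, -0.0]
force: [0.3, -0.5, -0.5]
gripper_width: 0.0
grasp_force: 0.0
```

Call:
carry_out([
  {"linear": [0.01,0,0],"spin": 0,"claw": 0.0},
  {"linear": [0.01,0,-0.03],"spin": 0,"claw": 0.0},
  {"linear": [0.01,0,-0.07],"spin": 0,"claw": 0.04},
  {"linear": [0.01,0,-0.11],"spin": 0,"claw": 0.08},
  {"linear": [0.01,0,-0.11],"spin": 0,"claw": 0.08},
])

```text
time: 29.5
eef_pos: [0.4548, 0.2682, 0.205]
tool_rot: [0.002, 0.721, 0.693, 0.006]
force: [0.5, 1.0, 0.6]
gripper_width: 0.0433
grasp_force: 0.0
```

```bash
python3 - <<'E'
from h import *
print(tool()[0])
p=shot("wrist","w5"); q=shot("top","top5",3,(110,230,270,330))
import pickle; pickle.dump((p,q),open("w5.pkl","wb"))
E
```

```text
[0.45479111 0.2681851  0.20501629]
```

View pics/top5.png

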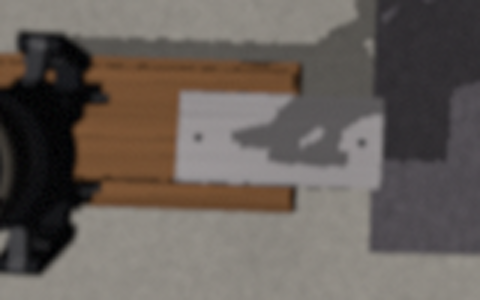

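The plate hangs out over the mat side: end at crop x≈382, stand edge at ≈297, marks at (198,137) and (362,142).

```bash
python3 - <<'E'
from h import *
import pickle; p,q=pickle.load(open("w5.pkl","rb"))
g=lambda u,z=.0725:w(q,(110+u[0]/3-1/3,230+u[1]/3-1/3),z)
a,b=g((198,137)),g((362,142)); print(a,b,(a+b)/2,np.degrees(np.arctan2(*(a-b)[1::-1])))
for u in((385,98),(381,189),(180,91),(176,181)): print(g(u))
print("edge",g((297,180),.078),g((297,100),.07))
c=(a+b)/2
plan([(c[0],.1545-.016,.15,-2.5),(c[0],.1545-.016,.071,-2.5)])
E
```

```text
[0.45088541 0.22820951 0.0725    ] [0.44944981 0.1076662  0.0725    ] [0.45016761 0.16793786 0.0725    ] 89.31767298827802
[0.48175884 0.09172507 0.0725    ]
[0.41579116 0.09272922 0.0725    ]
[0.48414774 0.24302163 0.0725    ]
[0.41879805 0.24285725 0.0725    ]
edge [0.42162728 0.15338111 0.078     ] [0.47906806 0.15693574 0.07      ]
lin [-0.1284, 0.0028, 0.0494] spin 0.2 rows>= 4
lin [0.0, 0.0, 0.079] spin 0.0 rows>= 2
tool yaw now -2.3 j6 115.0
```

Call:
carry_out([
  {"linear": [-0.129,-0.002,0.0],"spin": 0,"claw": 0.082},
  {"linear": [-0.129,-0.002,0.0],"spin": 0,"claw": 0.082},
  {"linear": [-0.129,-0.002,0.0],"spin": 0,"claw": 0.082},
  {"linear": [-0.129,-0.002,0.05],"spin": 0,"claw": 0.082},
  {"linear": [-0.129,-0.002,0.07],"spin": 0,"claw": 0.082},
  {"linear": [-0.129,-0.002,0.09],"spin": 0,"claw": 0.082},
  {"linear": [-0.129,-0.002,0.09],"spin": 0,"claw": 0.082},
  {"linear": [-0.129,-0.002,0.09],"spin": 0,"claw": 0.082},
])

```text
time: 30.4
eef_pos: [0.4431, 0.137, 0.1065]
tool_rot: [-0.001, 0.721, 0.693, -0.001]
force: [-0.3, -0.1, 1.0]
gripper_width: 0.0819
grasp_force: 0.0
```

```bash
python3 - <<'E'
from h import *
print(tool()[0]); p=shot("wrist","w6")
plan([(.449,.137,.07,-2)])
E
```

```text
[0.44305459 0.13696114 0.10650994]
lin [0.0001, 0.0049, 0.0378] spin -0.3 rows>= 1
tool yaw now -2.3 j6 101.0
```

View pics/w6.png

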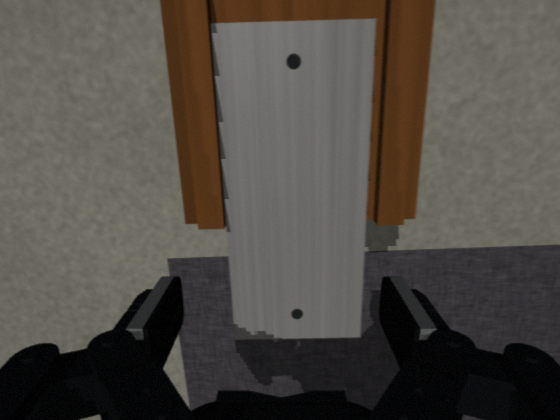

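The plate ends at row ~335, marks at (293,61) and (297,314). It lies right of the finger midline (281), so I shift towards +tool y.

```bash
python3 - <<'E'
from h import *
p=manip.read_camera("wrist")
a,b=w(p,(293.5,61),.0725),w(p,(297,314),.0725); print(a,b,(a+b)/2,np.degrees(np.arctan2(*(a-b)[1::-1])))
for u in((363,300),(235,300)): print(w(p,u,.0725))
d=(a-b)/np.linalg.norm(a-b); yaw=np.degrees(np.arctan2(d[1],d[0]))-90
e=b+d*(.137-b[1])/d[1]; print(e)
plan([(e[0],.137,.07,yaw)])
E
```

```text
[0.45254146 0.22995445 0.0725    ] [0.45065954 0.10882761 0.0725    ] [0.4516005  0.16939103 0.0725    ] 89.10988084184744
[0.48456333 0.1157052  0.0725    ]
[0.41924507 0.11837438 0.0725    ]
[0.45109725 0.137      0.0725    ]
lin [0.0001, 0.0063, 0.0387] spin -1.4 rows>= 1
tool yaw now -2.3 j6 101.0
```

Call:
carry_out([
  {"linear": [0,0.007,0.0],"spin": -1.2,"claw": 0.082},
  {"linear": [0,0.007,0.0],"spin": -1.2,"claw": 0.082},
  {"linear": [0,0.007,0.015],"spin": -1.2,"claw": 0.082},
  {"linear": [0,0.007,0.03],"spin": -1.2,"claw": 0.082},
  {"linear": [0,0.007,0.036],"spin": -1.2,"claw": 0.082},
  {"linear": [0,0.007,0.036],"spin": -1.2,"claw": 0.082},
  {"linear": [0,0.007,0.036],"spin": -1.2,"claw": 0.082},
  {"linear": [0,0.007,0.036],"spin": -1.2,"claw": 0.082},
])

```text
time: 31.3
eef_pos: [0.4521, 0.1367, 0.073]
tool_rot: [0.001, 0.714, 0.7, 0.001]
force: [-0.6, -0.5, -0.8]
gripper_width: 0.0817
grasp_force: 0.0
```

Call:
carry_out([
  {"linear": [0,0,0],"spin": 0,"claw": 0.06},
  {"linear": [0,0,0],"spin": 0,"claw": 0.06},
  {"linear": [0,0,0],"spin": 0,"claw": 0.06},
  {"linear": [0,0,0],"spin": 0,"claw": 0.06},
])

```text
time: 31.7
eef_pos: [0.4519, 0.1366, 0.0731]
tool_rot: [0.0, 0.714, 0.7, 0.001]
force: [-1.4, -0.3, 5.7]
gripper_width: 0.0631
grasp_force: 64.3
```

Call:
carry_out([
  {"linear": [0,0,-0.005],"spin": 0,"claw": 0.06},
  {"linear": [0,0,-0.015],"spin": 0,"claw": 0.06},
  {"linear": [0,0,-0.03],"spin": 0,"claw": 0.06},
  {"linear": [0,0,-0.06],"spin": 0,"claw": 0.06},
  {"linear": [0,0,-0.1],"spin": 0,"claw": 0.06},
  {"linear": [0,0,-0.1],"spin": 0,"claw": 0.06},
])

```text
time: 32.3
eef_pos: [0.4545, 0.1371, 0.1783]
tool_rot: [0.003, 0.714, 0.7, 0.004]
force: [1.4, -0.3, -0.6]
gripper_width: 0.0631
grasp_force: 65.9
```

```bash
python3 - <<'E'
from h import *
print(tool()[0]); p=shot("wrist","w7"); q=shot("side","side7",1)
plan([(.44,-.1,.2,82.4),B(0,0,.2,82.4)])
E
```

```text
[0.4544741  0.13710279 0.17828937]
lin [-0.2369, -0.0074, -0.0267] spin -83.5 rows>= 10
lin [-0.0502, -0.1719, 0.0] spin 0.0 rows>= 5
tool yaw now -1.1 j6 100.0
```

View pics/w7.png

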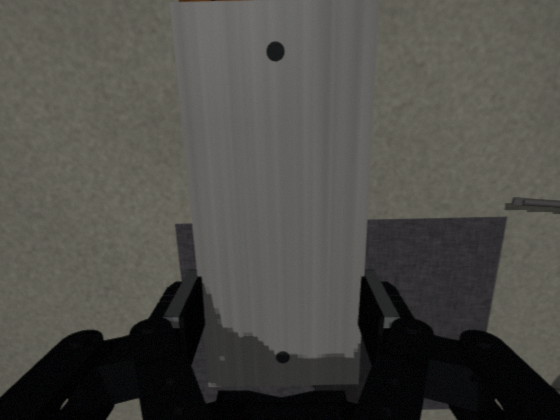

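Plate held level-looking between the pads at (190,310) and (370,310), with marks at (275,51) and (282,357). I'll measure its pose relative to the tool.

```bash
cat >> h.py <<'E'
from scipy.optimize import least_squares
def platepose(p,rows=range(20,200,6),lim=((150,230),(340,420))):
    """plate top-face pose in the tool frame from edges and marks"""
    g=cv2.GaussianBlur(p["frame"].astype(np.float32).max(2),(0,0),1.2); gx=np.gradient(g,axis=1); E=[]
    for r in rows:
        a=lim[0][0]+np.argmax(gx[r,lim[0][0]:lim[0][1]]); b=lim[1][0]+np.argmin(gx[r,lim[1][0]:lim[1][1]]); E+=[(a,r,-1),(b,r,1)]
    E=np.array(E,float)
    for s in(-1,1):   # drop outliers of a line fit
        k=E[:,2]==s; c=np.polyfit(E[k,1],E[k,0],1)
        for _ in range(3):
            d=abs(E[:,0]-np.polyval(c,E[:,1])); c=np.polyfit(E[k&(d<np.median(d[k])*2+.5),1],E[k&(d<np.median(d[k])*2+.5),0],1)
        E=E[~k|(d<np.median(d[k])*2.5+.5)]
    def mark(u0,v0):
        w_=g[v0-12:v0+13,u0-14:u0+15]; m=np.clip(w_.min()+.45*(np.median(w_)-w_.min())-w_,0,None); yy,xx=np.mgrid[v0-12:v0+13,u0-14:u0+15]
        return (m*xx).sum()/m.sum(),(m*yy).sum()/m.sum()
    return E,mark
def solve(p,E,m1,m2,v0):
    t,r,_=tool(); Mi=np.linalg.inv(np.array(p["cam_to_world"]))
    def pr(P):
        q=(r@P+t); q=Mi[:3,:3]@q+Mi[:3,3]; return np.array([p["cx"]-p["fx"]*q[0]/q[2],p["cy"]+p["fy"]*q[1]/q[2]])
    def f(v):  # center in tool frame, rotation vector; plate x along tool x
        Q=R.from_rotvec(v[3:]).as_matrix(); o=[]
        for m,s in((m1,1),(m2,-1)): o+=list((pr(v[:3]+Q@[s*v0,0,0])-m)*2)
        for s in(-1,1):
            a,b=pr(v[:3]+Q@[.05,s*.033,0]),pr(v[:3]+Q@[0,s*.033,0]); k=E[E[:,2]==s]
            o+=list(k[:,0]-(a[0]+(b[0]-a[0])*(k[:,1]-a[1])/(b[1]-a[1])))
        return o
    s=least_squares(f,[.03,0,0,0,0,0],loss="soft_l1"); return s.x,np.sqrt(np.mean(np.square(s.fun)))
E
python3 - <<'E'
from h import *
p=manip.read_camera("wrist"); E,mk=platepose(p); m1,m2=mk(275,51),mk(282,357); print(m1,m2,len(E))
for v0 in(.060,.0605): v,e=solve(p,E,m1,m2,v0); print(v[:3].round(4),np.degrees(v[3:]).round(2),e)
E
```

```text
(np.float64(275.0266658820336), np.float64(51.09368759593843)) (np.float64(282.2157626362312), np.float64(357.8721310266486)) 54
[ 0.0316 -0.0028 -0.0124] [-24.29  11.45   4.17] 14.491985760347855
[ 0.0312 -0.0027 -0.0119] [-24.23  11.83   4.17] 14.499460515588295
```

```bash
cat >> h.py <<'E'
def pm(p,m1,m2,v0=.0603,rows=range(25,240,5)):
    E,mk=platepose(p); m1,m2=mk(*m1),mk(*m2)
    d=manip.masks_of(p,"plate_mid")[0]; M=d["pixels"]; E=[]
    for r in rows:
        c=np.flatnonzero(M[r]); 
        if len(c)>60: E+=[(c[0]-.5,r,-1),(c[-1]+.5,r,1)]
    E=np.array(E,float); v,e=solve(p,E,m1,m2,v0); print(d["confidence"],len(E),E[::12].tolist(),m1,m2); print("c",v[:3].round(4),"rot",np.degrees(v[3:]).round(2),"rms",e.round(2)); return v
E
python3 - <<'E'
from h import *
p=manip.read_camera("wrist"); pm(p,(275,51),(282,357))
E
```

```text
0.67 86 [[171.5, 25.0, -1.0], [175.5, 55.0, -1.0], [178.5, 85.0, -1.0], [181.5, 115.0, -1.0], [184.5, 145.0, -1.0], [187.5, 175.0, -1.0], [189.5, 205.0, -1.0], [192.5, 235.0, -1.0]] (np.float64(275.0388699640378), np.float64(51.07017912826369)) (np.float64(282.1771359064057), np.float64(357.4604417171617))
c [ 0.033  -0.0004  0.0006] rot [-1.31  0.06 -1.09] rms 0.61
```

```bash
python3 - <<'E'
from h import *
b=B(.033,0,.16,81.3)
plan([(b[0],b[1],.18,81.3)]); print(b)
E
```

```text
lin [-0.4167, 0.0578, -0.0098] spin -82.4 rows>= 11
tool yaw now -1.1 j6 100.0
(np.float64(0.4997101128283009), np.float64(-0.28136446087848505), 0.16, 81.3)
```

Call:
carry_out([
  {"linear": [-0.04,0.005,-0.01],"spin": -8,"claw": 0.06},
  {"linear": [-0.08,0.01,-0.01],"spin": -16,"claw": 0.06},
  {"linear": [-0.12,0.016,-0.01],"spin": -24,"claw": 0.06},
  {"linear": [-0.16,0.022,-0.01],"spin": -32,"claw": 0.06},
  {"linear": [-0.2,0.028,-0.01],"spin": -40,"claw": 0.06},
  {"linear": [-0.24,0.034,-0.01],"spin": -48,"claw": 0.06},
  {"linear": [-0.28,0.04,-0.01],"spin": -56,"claw": 0.06},
  {"linear": [-0.32,0.045,-0.01],"spin": -64,"claw": 0.06},
  {"linear": [-0.36,0.05,-0.01],"spin": -72,"claw": 0.06},
  {"linear": [-0.39,0.054,-0.01],"spin": -78,"claw": 0.06},
])

```text
time: 33.55
eef_pos: [0.4965, -0.2563, 0.1796]
tool_rot: [-0.002, 0.113, 0.994, 0.001]
force: [0.4, 0.3, -1.3]
gripper_width: 0.063
grasp_force: 65.9
```

```bash
python3 - <<'E'
from h import *
plan([B(.033,0,.13,81.3)])
E
```

```text
lin [-0.0087, -0.0237, 0.0496] spin -4.2 rows>= 2
tool yaw now 77.1 j6 -21.0
```

Call:
carry_out([
  {"linear": [-0.0087,-0.0237,0],"spin": -4.2,"claw": 0.06},
  {"linear": [-0.0087,-0.0237,0.02],"spin": -4.2,"claw": 0.06},
  {"linear": [-0.0087,-0.0237,0.045],"spin": -4.2,"claw": 0.06},
  {"linear": [-0.0087,-0.0237,0.045],"spin": -4.2,"claw": 0.06},
  {"linear": [-0.0087,-0.0237,0.045],"spin": -4.2,"claw": 0.06},
])

```text
time: 34.05
eef_pos: [0.4994, -0.2785, 0.135]
tool_rot: [-0.002, 0.078, 0.997, 0.001]
force: [-0.7, 0.2, 0.2]
gripper_width: 0.0631
grasp_force: 66.1
```

```bash
python3 - <<'E'
from h import *
p=shot("wrist","w8"); t,r,_=tool(); print(t)
v=pm(p,(275,51),(282,357)); print("bottom mark guess ok?")
c=t+r@v[:3]; ax=r@(R.from_rotvec(v[3:]).as_matrix()@[1,0,0]); print(c,np.degrees(np.arctan2(ax[1],ax[0])),ax[2])
a=np.radians(BY); d=c[:2]-C; print("box frame",d@[np.cos(a),np.sin(a)],d@[-np.sin(a),np.cos(a)])
plan([B(.033,0,.06,81.3)])
E
```

```text
[ 0.50035166 -0.27910169  0.13662222]
0.77 86 [[173.5, 25.0, -1.0], [175.5, 55.0, -1.0], [177.5, 85.0, -1.0], [181.5, 115.0, -1.0], [184.5, 145.0, -1.0], [187.5, 175.0, -1.0], [190.5, 205.0, -1.0], [193.5, 235.0, -1.0]] (np.float64(275.06163249556806), np.float64(50.99328389642586)) (np.float64(282.423915132387), np.float64(356.8520231102011))
c [0.0347 0.0003 0.0048] rot [-1.04  0.16 -1.16] rms 0.44
bottom mark guess ok?
[ 0.46609132 -0.2733871   0.13181612] 172.2411255341504 0.003745767224775026
box frame -0.0013785252874735595 0.003460979251008763
lin [0.0009, -0.0021, 0.0777] spin -0.2 rows>= 2
tool yaw now 81.1 j6 -27.0
```

View pics/w8.png

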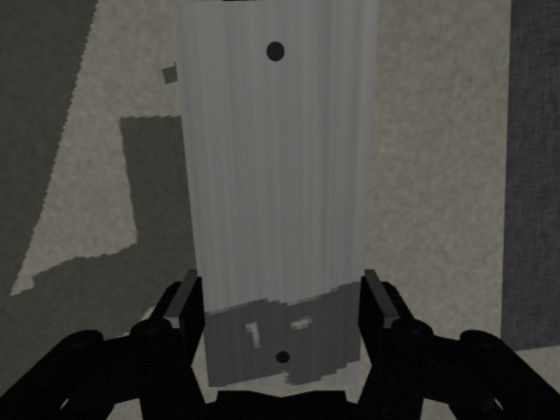

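The plate is held as before: marks at (275,51) and (282,357), and it covers the box below. Lowering.

Call:
carry_out([
  {"linear": [0,-0.0015,0.03],"spin": -0.2,"claw": 0.06},
  {"linear": [0,-0.0015,0.055],"spin": -0.2,"claw": 0.06},
  {"linear": [0,-0.0015,0.065],"spin": -0.2,"claw": 0.06},
  {"linear": [0,-0.0015,0.068],"spin": -0.2,"claw": 0.06},
  {"linear": [0,-0.0015,0.068],"spin": -0.2,"claw": 0.06},
  {"linear": [0,-0.0015,0.068],"spin": -0.2,"claw": 0.06},
])

```text
time: 34.75
eef_pos: [0.5015, -0.2817, 0.0709]
tool_rot: [0.001, 0.076, 0.997, -0.001]
force: [0.1, 0.5, -0.6]
gripper_width: 0.0629
grasp_force: 66.1
```

Call:
carry_out([
  {"linear": [0,0,0.003],"spin": 0,"claw": 0.06},
  {"linear": [0,0,0.003],"spin": 0,"claw": 0.06},
])

```text
time: 34.95
eef_pos: [0.5008, -0.2813, 0.0666]
tool_rot: [0.0, 0.076, 0.997, -0.0]
force: [0.9, 0.6, -1.6]
gripper_width: 0.0627
grasp_force: 66.1
```

```bash
python3 - <<'E'
from h import *
t,r,s=tool(); print(t,s["force"]); plan([B(.034,0,.06,81.3)])
E
```

```text
[ 0.50080827 -0.28126112  0.06657775] [ 0.94916368  0.60932799 -1.56240266]
lin [0.0001, -0.0002, 0.0066] spin -0.0 rows>= 1
tool yaw now 81.3 j6 -27.0
```

Call:
carry_out([
  {"linear": [0,0,0.003],"spin": 0,"claw": 0.06},
  {"linear": [0,0,0.003],"spin": 0,"claw": 0.06},
])

```text
time: 35.15
eef_pos: [0.5002, -0.2808, 0.0626]
tool_rot: [-0.0, 0.076, 0.997, 0.0]
force: [-0.5, 0.5, -1.2]
gripper_width: 0.0631
grasp_force: 66.1
```

Call:
carry_out([
  {"linear": [0,0,0.002],"spin": 0,"claw": 0.06},
  {"linear": [0,0,0.002],"spin": 0,"claw": 0.06},
])

```text
time: 35.35
eef_pos: [0.5002, -0.2808, 0.0605]
tool_rot: [-0.0, 0.076, 0.997, 0.0]
force: [-0.2, 0.8, -1.3]
gripper_width: 0.0631
grasp_force: 66.1
```

Call:
carry_out([
  {"linear": [0,0,0.0015],"spin": 0,"claw": 0.06},
  {"linear": [0,0,0.0015],"spin": 0,"claw": 0.06},
])

```text
time: 35.55
eef_pos: [0.5003, -0.2809, 0.0591]
tool_rot: [-0.0, 0.076, 0.997, 0.0]
force: [-0.1, 0.1, -0.9]
gripper_width: 0.0632
grasp_force: 66.1
```

Call:
carry_out([
  {"linear": [0,0,0.001],"spin": 0,"claw": 0.06},
  {"linear": [0,0,0.001],"spin": 0,"claw": 0.06},
])

```text
time: 35.75
eef_pos: [0.5004, -0.281, 0.0583]
tool_rot: [-0.0, 0.076, 0.997, 0.0]
force: [0.1, -0.1, -1.2]
gripper_width: 0.0631
grasp_force: 66.1
```

Call:
carry_out([
  {"linear": [0,0,0.001],"spin": 0,"claw": 0.06},
  {"linear": [0,0,0.001],"spin": 0,"claw": 0.06},
])

```text
time: 35.95
eef_pos: [0.5005, -0.2811, 0.0579]
tool_rot: [0.0, 0.076, 0.997, -0.0]
force: [-0.9, 0.3, 1.8]
gripper_width: 0.0632
grasp_force: 66.2
```

Call:
carry_out([
  {"linear": [0,0,0.0005],"spin": 0,"claw": 0.06},
  {"linear": [0,0,0.0005],"spin": 0,"claw": 0.06},
])

```text
time: 36.15
eef_pos: [0.5006, -0.2811, 0.0578]
tool_rot: [0.0, 0.076, 0.997, -0.0]
force: [-1.8, 0.9, 4.9]
gripper_width: 0.0631
grasp_force: 66.5
```

Call:
carry_out([
  {"linear": [0,0,0],"spin": 0,"claw": 0.07},
  {"linear": [0,0,0],"spin": 0,"claw": 0.075},
  {"linear": [0,0,0],"spin": 0,"claw": 0.082},
  {"linear": [0,0,0],"spin": 0,"claw": 0.082},
  {"linear": [0,0,-0.02],"spin": 0,"claw": 0.082},
  {"linear": [0,0,-0.06],"spin": 0,"claw": 0.082},
  {"linear": [0,0,-0.11],"spin": 0,"claw": 0.082},
  {"linear": [0,0,-0.16],"spin": 0,"claw": 0.06},
  {"linear": [0,0,-0.16],"spin": 0,"claw": 0.04},
  {"linear": [0,0,-0.16],"spin": 0,"claw": 0.04},
])

```text
time: 37.15
eef_pos: [0.5016, -0.2819, 0.2194]
tool_rot: [0.002, 0.076, 0.997, -0.001]
force: [0.3, -0.4, -0.7]
gripper_width: 0.0411
grasp_force: 0.0
```

```bash
python3 - <<'E'
from h import *
p=manip.read_camera("wrist"); t,r,s=tool(); f=p["frame"][:,:,::-1].copy()
for hx,hy,z in((.075,.033,.0565),):
    cv2.polylines(f,[np.array([px(p,B(i*hx,j*hy,z)[:3]) for i,j in((1,1),(1,-1),(-1,-1),(-1,1))]).round().astype(np.int32)],True,(0,0,255))
for sx in(-.091,.091):
    for z in(.068,.094):
        cv2.polylines(f,[np.array([px(p,B(sx+i*.0045,j*.017,z)[:3]) for i,j in((1,1),(1,-1),(-1,-1),(-1,1))]).round().astype(np.int32)],True,(0,255,255))
cv2.imwrite("pics/w9.png",f); print(t)
for n in("plate_mid","stud_a_wing"):
    print(n,[(round(d["confidence"],2),d["xy"]) for d in manip.boxes_of(p,n)])
E
```

```text
[ 0.50066028 -0.28117816  0.21709628]
plate_mid [(0.86, [281.2, 144.6]), (0.5, [280.6, 24.4])]
stud_a_wing [(0.68, [278.3, 265.5])]
```

View pics/w9.png

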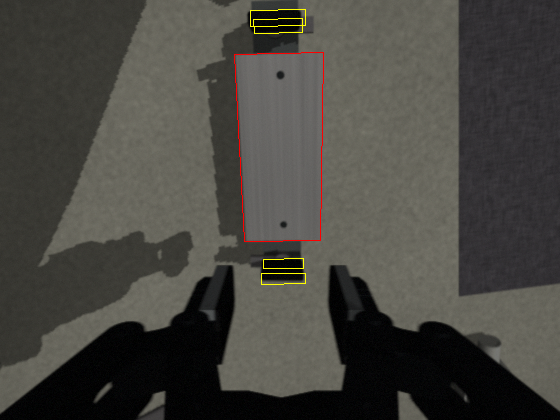

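The plate sits exactly on the predicted outline, and the wing outlines match at (278,20) and (284,272). Now stud a.

```bash
python3 - <<'E'
from h import *
plan([B(.091,0,.15,-7.6),B(.091,0,.091,-7.6)])
E
```

```text
lin [-0.0582, 0.0003, 0.0648] spin 88.9 rows>= 11
lin [0.0, 0.0, 0.059] spin 0.0 rows>= 2
tool yaw now 81.3 j6 -27.0
```

Call:
carry_out([
  {"linear": [-0.01,0,0.0],"spin": 8.5,"claw": 0.04},
  {"linear": [-0.02,0,0.0],"spin": 17,"claw": 0.04},
  {"linear": [-0.03,0,0.0],"spin": 25.5,"claw": 0.04},
  {"linear": [-0.04,0,0.01],"spin": 34,"claw": 0.04},
  {"linear": [-0.05,0,0.02],"spin": 42.5,"claw": 0.04},
  {"linear": [-0.058,0,0.03],"spin": 51,"claw": 0.04},
  {"linear": [-0.058,0,0.04],"spin": 59.5,"claw": 0.04},
  {"linear": [-0.058,0,0.05],"spin": 68,"claw": 0.04},
  {"linear": [-0.058,0,0.06],"spin": 76.5,"claw": 0.04},
  {"linear": [-0.058,0,0.06],"spin": 85,"claw": 0.04},
])

```text
time: 38.3
eef_pos: [0.5556, -0.2883, 0.1519]
tool_rot: [-0.004, 0.732, 0.681, -0.001]
force: [-1.1, 0.2, -0.6]
gripper_width: 0.0402
grasp_force: 0.0
```

Call:
carry_out([
  {"linear": [0,0,0.0],"spin": 3.9,"claw": 0.04},
  {"linear": [0,0,0.0],"spin": 3.9,"claw": 0.04},
  {"linear": [0,0,0.0],"spin": 3.9,"claw": 0.04},
])

```text
time: 38.6
eef_pos: [0.557, -0.2893, 0.1552]
tool_rot: [-0.001, 0.752, 0.659, -0.0]
force: [-0.3, -0.8, 0.1]
gripper_width: 0.0397
grasp_force: 0.0
```

```bash
python3 - <<'E'
from h import *
p=shot("wrist","w10"); print(tool()[0]); print([(round(d["confidence"],2),d["xy"],w(p,d["xy"],.094)) for d in manip.boxes_of(p,"stud_a_wing")]); print(B(.091,0,.09))
plan([B(.091,0,.091,-7.6)])
E
```

```text
[ 0.55717302 -0.28946139  0.15565633]
[(0.98, [281.5, 230.9], array([ 0.5575729 , -0.28106117,  0.094     ]))]
(np.float64(0.5572006141628904), np.float64(-0.28903533151339816), 0.09, -7.6)
lin [0.0005, -0.0002, 0.0651] spin 0.0 rows>= 2
tool yaw now -7.6 j6 64.0
```

View pics/w10.png

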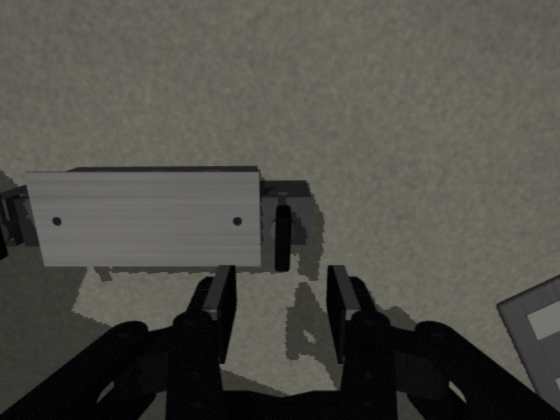

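Wing a is at (283,238), centred between the fingers; the plate lies square with marks at (57,221) and (237,221).

Call:
carry_out([
  {"linear": [0,0.0005,0.03],"spin": 0,"claw": 0.04},
  {"linear": [0,0.0005,0.055],"spin": 0,"claw": 0.04},
  {"linear": [0,0.0005,0.064],"spin": 0,"claw": 0.04},
  {"linear": [0,0.0005,0.064],"spin": 0,"claw": 0.04},
  {"linear": [0,0.0005,0.064],"spin": 0,"claw": 0.0},
  {"linear": [0,0.0005,0.064],"spin": 0,"claw": 0.0},
  {"linear": [0,0.0005,0.064],"spin": 0,"claw": 0.0},
  {"linear": [0,0.0005,0.064],"spin": 0,"claw": 0.0},
])

```text
time: 39.5
eef_pos: [0.558, -0.2904, 0.0943]
tool_rot: [0.001, 0.753, 0.658, -0.001]
force: [-4.1, -0.7, 2.8]
gripper_width: 0.0072
grasp_force: 61.6
```

Call:
carry_out([
  {"linear": [0,0,0.003],"spin": 0,"claw": 0.0},
  {"linear": [0,0,0.006],"spin": 0,"claw": 0.0},
  {"linear": [0,0,0.007],"spin": 0,"claw": 0.0},
  {"linear": [0,0,0.007],"spin": 0,"claw": 0.0},
])

```text
time: 39.9
eef_pos: [0.5583, -0.2905, 0.0881]
tool_rot: [0.001, 0.753, 0.658, -0.0]
force: [-5.2, 1.0, 8.8]
gripper_width: 0.0076
grasp_force: 62.5
```

Call:
carry_out([
  {"linear": [0,0,0.001],"spin": 0,"claw": 0.0},
  {"linear": [0,0,0.001],"spin": 8,"claw": 0.0},
  {"linear": [0,0,0.001],"spin": 16,"claw": 0.0},
  {"linear": [0,0,0.001],"spin": 24,"claw": 0.0},
])

```text
time: 40.3
eef_pos: [0.5583, -0.2906, 0.088]
tool_rot: [0.001, 0.874, 0.485, -0.0]
force: [-6.8, 0.8, 12.3]
gripper_width: 0.0074
grasp_force: 62.9
```

Call:
carry_out([
  {"linear": [0,0,0],"spin": 8,"claw": 0.0},
  {"linear": [0,0,0],"spin": 16,"claw": 0.0},
  {"linear": [0,0,0],"spin": 24,"claw": 0.0},
  {"linear": [0,0,0],"spin": 32,"claw": 0.0},
  {"linear": [0,0,0],"spin": 40,"claw": 0.0},
  {"linear": [0,0,0],"spin": 48,"claw": 0.0},
  {"linear": [0,0,0],"spin": 56,"claw": 0.0},
  {"linear": [0,0,0],"spin": 62,"claw": 0.0},
  {"linear": [0,0,0],"spin": 65,"claw": 0.0},
  {"linear": [0,0,0],"spin": 65,"claw": 0.0},
])

```text
time: 41.3
eef_pos: [0.5581, -0.2907, 0.088]
tool_rot: [0.001, 0.998, -0.058, 0.0]
force: [-6.6, 0.8, 11.4]
gripper_width: 0.0073
grasp_force: 62.9
```

```bash
python3 - <<'E'
from h import *
t,r,s=tool(); print(t,s["force"],s["moment"]); plan([B(.091,0,.15,-97.6)])
E
```

```text
[ 0.55808767 -0.29070527  0.08799894] [-6.626693    0.82580462 11.4411976 ] [ 0.18470118  1.7289981  -0.02821996]
lin [-0.0011, -0.0016, -0.062] spin 0.9 rows>= 2
tool yaw now -96.7 j6 153.0
```

Call:
carry_out([
  {"linear": [0,0,0],"spin": 1,"claw": 0.0},
  {"linear": [0,0,0],"spin": 1,"claw": 0.03},
  {"linear": [0,0,0],"spin": 1,"claw": 0.04},
  {"linear": [0,0,0],"spin": 1,"claw": 0.04},
  {"linear": [0,0,-0.03],"spin": 1,"claw": 0.04},
  {"linear": [0,0,-0.07],"spin": 1,"claw": 0.04},
  {"linear": [0,0,-0.09],"spin": -7,"claw": 0.04},
  {"linear": [0,0,-0.09],"spin": -15,"claw": 0.04},
  {"linear": [0,0,-0.09],"spin": -23,"claw": 0.04},
])

```text
time: 42.2
eef_pos: [0.5594, -0.2902, 0.176]
tool_rot: [0.001, 0.989, 0.145, 0.001]
force: [-0.3, 0.3, 0.2]
gripper_width: 0.0402
grasp_force: 0.0
```

```bash
python3 - <<'E'
from h import *
plan([B(-.091,0,.17,-7.6)])
E
```

```text
lin [-0.1676, -0.0767, 0.006] spin -65.7 rows>= 8
tool yaw now -73.3 j6 130.0
```

Call:
carry_out([
  {"linear": [-0.035,-0.016,0],"spin": -8,"claw": 0.04},
  {"linear": [-0.07,-0.032,0],"spin": -16,"claw": 0.04},
  {"linear": [-0.1,-0.046,0],"spin": -24,"claw": 0.04},
  {"linear": [-0.13,-0.06,0],"spin": -32,"claw": 0.04},
  {"linear": [-0.1676,-0.0767,0],"spin": -40,"claw": 0.04},
  {"linear": [-0.1676,-0.0767,0],"spin": -48,"claw": 0.04},
  {"linear": [-0.1676,-0.0767,0.01],"spin": -56,"claw": 0.04},
  {"linear": [-0.1676,-0.0767,0.02],"spin": -64,"claw": 0.04},
  {"linear": [-0.1676,-0.0767,0.02],"spin": -65.7,"claw": 0.04},
  {"linear": [-0.1676,-0.0767,0.02],"spin": -65.7,"claw": 0.04},
])

```text
time: 43.2
eef_pos: [0.3758, -0.2633, 0.1546]
tool_rot: [-0.0, 0.755, 0.656, 0.0]
force: [-0.2, -1.2, 0.8]
gripper_width: 0.0403
grasp_force: 0.0
```

```bash
python3 - <<'E'
from h import *
p=shot("wrist","w11"); print([(round(d["confidence"],2),d["xy"],w(p,d["xy"],.094)) for d in manip.boxes_of(p,"stud_a_wing")]); print(B(-.091,0,.09))
plan([B(-.091,0,.092,-7.6)])
E
```

```text
[(0.73, [541.2, 227.5], array([ 0.51894779, -0.27306683,  0.094     ]))]
(np.float64(0.3767993858371097), np.float64(-0.2649646684866019), 0.09, -7.6)
lin [-0.0012, 0.0008, 0.0633] spin -0.4 rows>= 2
tool yaw now -8.0 j6 55.0
```

View pics/w11.png

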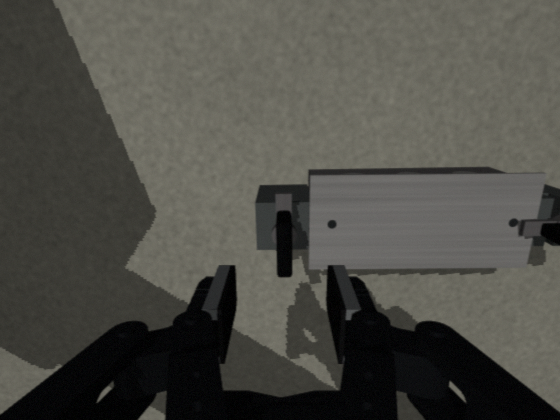

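Wing b is at (284,243), centred between the fingers. Stud a's nose now lies over the plate at (535,228).

Call:
carry_out([
  {"linear": [-0.001,0.001,0.03],"spin": 0.3,"claw": 0.04},
  {"linear": [-0.001,0.001,0.055],"spin": 0.3,"claw": 0.04},
  {"linear": [-0.001,0.001,0.063],"spin": 0.3,"claw": 0.04},
  {"linear": [-0.001,0.001,0.063],"spin": 0.3,"claw": 0.04},
  {"linear": [-0.001,0.001,0.063],"spin": 0.3,"claw": 0.0},
  {"linear": [-0.001,0.001,0.063],"spin": 0.3,"claw": 0.0},
  {"linear": [-0.001,0.001,0.063],"spin": 0.3,"claw": 0.0},
  {"linear": [-0.001,0.001,0.063],"spin": 0.3,"claw": 0.0},
])

```text
time: 44.1
eef_pos: [0.3772, -0.2654, 0.0933]
tool_rot: [0.001, 0.756, 0.654, -0.0]
force: [0.1, 0.5, 2.6]
gripper_width: 0.0074
grasp_force: 61.8
```

Call:
carry_out([
  {"linear": [0,0,0.003],"spin": 0,"claw": 0.0},
  {"linear": [0,0,0.006],"spin": 0,"claw": 0.0},
  {"linear": [0,0,0.008],"spin": 0,"claw": 0.0},
  {"linear": [0,0,0.008],"spin": 0,"claw": 0.0},
])

```text
time: 44.5
eef_pos: [0.3775, -0.2656, 0.0867]
tool_rot: [0.002, 0.756, 0.654, -0.0]
force: [-3.3, 2.4, 12.5]
gripper_width: 0.0076
grasp_force: 63.3
```

Call:
carry_out([
  {"linear": [0,0,0],"spin": 8,"claw": 0.0},
  {"linear": [0,0,0],"spin": 16,"claw": 0.0},
  {"linear": [0,0,0],"spin": 24,"claw": 0.0},
  {"linear": [0,0,0],"spin": 32,"claw": 0.0},
  {"linear": [0,0,0],"spin": 40,"claw": 0.0},
  {"linear": [0,0,0],"spin": 48,"claw": 0.0},
  {"linear": [0,0,0],"spin": 56,"claw": 0.0},
  {"linear": [0,0,0],"spin": 64,"claw": 0.0},
  {"linear": [0,0,0],"spin": 72,"claw": 0.0},
  {"linear": [0,0,0],"spin": 80,"claw": 0.0},
])

```text
time: 45.5
eef_pos: [0.3789, -0.2674, 0.0868]
tool_rot: [0.003, 1.0, 0.012, 0.003]
force: [0.1, -2.8, 9.0]
gripper_width: 0.0071
grasp_force: 62.6
```

Call:
carry_out([
  {"linear": [0,0,0],"spin": 7,"claw": 0.0},
  {"linear": [0,0,0],"spin": 10,"claw": 0.0},
  {"linear": [0,0,0],"spin": 10,"claw": 0.0},
])

```text
time: 45.8
eef_pos: [0.3789, -0.2677, 0.0868]
tool_rot: [0.003, 0.997, -0.072, 0.003]
force: [0.1, -2.6, 8.1]
gripper_width: 0.0074
grasp_force: 62.7
```

Call:
carry_out([
  {"linear": [0,0,0],"spin": 0,"claw": 0.03},
  {"linear": [0,0,0],"spin": 0,"claw": 0.04},
  {"linear": [0,0,0],"spin": 0,"claw": 0.04},
  {"linear": [0,0,-0.03],"spin": 0,"claw": 0.04},
  {"linear": [0,0,-0.07],"spin": 0,"claw": 0.04},
  {"linear": [0,0,-0.11],"spin": 0,"claw": 0.04},
  {"linear": [0,0.03,-0.14],"spin": 0,"claw": 0.04},
  {"linear": [0,0.06,-0.14],"spin": 0,"claw": 0.04},
  {"linear": [0,0.06,-0.14],"spin": 0,"claw": 0.04},
])

```text
time: 46.7
eef_pos: [0.368, -0.327, 0.2243]
tool_rot: [0.001, 0.997, -0.073, 0.0]
force: [0.0, 1.0, -0.2]
gripper_width: 0.04
grasp_force: 0.0
```

```bash
python3 - <<'E'
from h import *
t,r,s=tool(); print(t,s["force"],np.degrees(np.arctan2(r[1,1],r[0,1])))
shot("wrist","w12"); shot("top","t12",4,(350,190,470,340)); shot("side","s12",3,(150,260,340,400))
a=cv2.imread("pics/t12.png"); b=cv2.imread("pics/s12.png"); a=cv2.resize(a,(336,420)); b=cv2.resize(b,(460,339)); o=np.zeros((420,796,3),np.uint8); o[:,:336]=a; o[:339,336:]=b; cv2.imwrite("pics/f12.png",o)
E
```

```text
[ 0.36801388 -0.32700295  0.22429667] [ 0.03403025  0.96149058 -0.21451085] -98.40747367821534
```

View pics/f12.png

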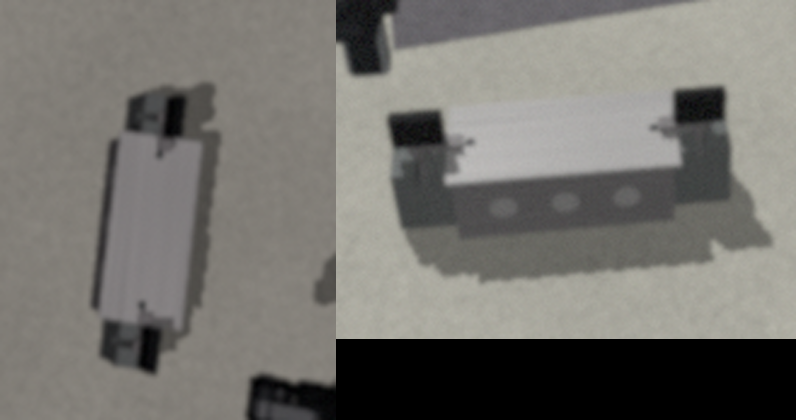

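Both wings lie along the box (left view at (150,115) and (135,345)). Both noses reach over the plate, which is flat and square, and the gripper is clear, so I'm handing it in.

```bash
python3 -c "
from bench import manip
print(manip.close_job())"
```

```text
the job is handed in; nothing more can be done
None
```

I handed the job in. By the final pictures all five fittings are in the box, the plate lies square on it and both studs are pushed in and locked; `close_job()` returned no verdict.

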